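# Fit a driver bit in the rotary fixture chuck

### The arm

A 6-joint arm with a two-finger parallel gripper is mounted at the origin on the work surface. World frame = base frame: x ahead of the robot, y to its left, z up, the work surface at z = 0. Lengths are in m, angles in degrees, forces in N, time in s.
With the tool pointing down it reaches from about 0.3 to 0.825 m from the base axis. Payload 5.4 kg.
Tool frame: the origin (TCP) lies at the very end of the fingers, on their centre line; the grasp point (between the pads) lies 19 mm behind it; z points along the fingers, y is the line along which they close (so a half turn about z gives the same grasp; the last joint's range is limited). The gripper opens to 92 mm and grips with 3 to 60 N. Pads are 20 mm wide; open, the fingers measure 128 mm over their backs; the gripper's body (75 mm by 189 mm) begins 69 mm behind the grasp point.
Start: joints at [-12.038, 9.076, 91.501, -0, 79.423, -12.038], TCP at [0.575, -0, 0.215] pointing down, gripper open.
Joint ranges: [-166.64, 166.64], [-54.1, 131.32], [10.49, 154.53], [-73.88, 253.88], [9.74, 151.15], [-171.62, 171.62]. Speed limits (degrees/s): [147.25, 147.25, 180, 180, 180, 180].

### API

Orientations are given as a 3x3 rotation matrix whose columns are the frame's x, y, z axes.
In Python, from plant import r gives the robot as it stands.
- The arm moves only by the tool arm_command, never from a script. Its argument "targets" is a list of rows, each an object of numbers: "claw": the opening, from 0 (shut) to 1 (fully open); "dx", "dy", "dz": the shift along the tool's x, y, z in mm; "wx", "wy", "wz": the turn, a rotation vector about the tool's x, y, z in rad. A call has 1 to 12 rows; each row shifts and turns the commanded pose from where the row before left it, along the tool's axes as they then stand; what a row does not reach is not made up. A row lasts 1/12 s, in which the tool goes at most 41.7 mm and 7.16 degrees, less where a joint would pass 70% of its speed; a pose out of reach is approached as far as the arm can. A call with a gripper value outside its range is refused whole. The fingers move at their own pace and stop on an object; "force" is the grip in N (left out, the last holds). Time passes only in rows, so rows that do not move let the fingers close. It gives the time, the measured TCP pose, the force, the opening and the grip force at its end, in the units of the state.
- r.sense(): the state, without advancing time (a new reading comes with each control period).
- r.snapshot(name): name is "scene" or "side" or "wrist"; returns the picture (480x640x3 uint8, blue, green, red); there is no depth.
- r.camera_model(name): a dict with "K" (3x3 intrinsics, pixels), "xyz" and "attitude" of the camera in the world. Camera axes: x right, y down, z forward; pixel columns grow to the right and rows downward; lengths in m; the calibration is good to about 2 mm. The wrist camera is an equidistant fisheye: a pixel r from the principal point sees the ray r / f radians off the axis. A picture is of the moment at which its call begins: read the wrist's pose just before it. camera_model takes no time and is no camera call; for the wrist camera it gives the pose at the moment of the call.
- r.close_job(): hands the job in; it is judged then, once.
The state is a dict: "time": time; "q": joint angles; "qvel": joint speeds; "joint_efforts": joint torques, N m; "tool_pos": TCP position; "orientation": TCP orientation; "force": force on the tool from outside, world axes, zero at the start; "torque": the same for the moment, N m; "opening": finger opening in m; "grasp_force": force on a finger pad.
Only numpy, scipy, OpenCV 4.12 (cv2) and the standard library are available. Lean on these libraries where they do the work, as an engineer would, in place of code of your own. Each camera call takes 0.05 s, during which the arm holds its last target. There are 200 camera calls.

### The job

Turn the speed knob on the white controller anticlockwise to its end stop (off) before you move any bit. Then take the bit with the orange collar from the blue stand, set it upright, collar up, fully down in the open chuck, and turn the chuck's sleeve clockwise by a red handle until all three jaws grip the bit firmly and it stays gripped when you let go. Leave the other things where they are.

Things in the scene. Friction and masses are not known exactly. Their poses are not given: they have to be found in the camera images.
- chuck: The rotary fixture: fixed grey square base 150 x 150 x 40 high with the upright chuck on it. Origin: centre of the base's underside, on the chuck axis. On the base: a fixed aluminium ring (bore diameter 34, outside 60, top 60 above the table), around it the dark knurled sleeve (diameter 96, top 59), above them three steel jaws (62 to 85 above the table).
- chuck_seat (a point): Centre of the bore floor, on the chuck axis, 40 above the table, where the bit's foot rests. The open jaws, 22 to 45 above this point, leave an opening of 24 to 28 diameter.
- sleeve (a joint): Chuck sleeve angle in rad: 0 = jaws fully open, grows as the sleeve is turned clockwise seen from above. The jaws move in 6 mm per rad; they touch a centred bit (shank diameter 16) at about 1.0 and are firm at about 1.2 (it springs back to about 1.1 when let go); travel stop at 1.6. About 0.3 N m of friction keeps it where it is left.
- handle_a (a point): Grip point of one of the two red upright handles of the sleeve: a round post 16 in diameter, 85 from the chuck axis, rising from 46 to 104 above the table; this point is on the post's axis, 88 above the table. The posts turn with the sleeve about the chuck axis.
- handle_b (a point): Grip point of the other red handle, the same, straight across the chuck axis.
- jaw0: One of three steel chuck jaws (26 long, 10 wide, 23 high), all moved by the sleeve. Origin on the chuck axis 61 above the table when open, from which it shifts with the jaw; its x axis points from the chuck axis out along the jaw.
- jaw1: Second jaw, 120 degrees anticlockwise from jaw0.
- jaw2: Third jaw, 240 degrees anticlockwise from jaw0.
- bit_orange: The bit to fit, with an orange collar. 115 long, 0.13 kg, all round: steel shank diameter 16 (0 to 65 from the foot), orange collar diameter 24 (65 to 93), steel tip diameter 12 (93 to 115). Origin: centre of its foot; z along it towards the tip. It starts standing in a hole of the blue stand with its foot 10 above the table.
- bit_white: The same bit with a white collar, in the stand's other hole, 90 away. Not needed; leave it.
- stand: Blue block 150 x 60 x 40 high, fixed, with two round holes of diameter 19, 30 deep, 45 either side of its centre along its x axis. Origin: centre of its underside.
- controller: White speed controller box, 110 x 120 x 50 high, fixed, with the black speed knob on top. Origin: centre of its underside.
- speed_knob (a joint): Speed knob angle in rad: 0 = off, the anticlockwise end stop (seen from above); larger = turned clockwise. It starts on, between 0.6 and 1.2.
- speed_knob_grip (a point): On the knob's vertical axis at the height to grip its raised bar. The bar is 46 long, 14 thick and its top is 94 above the table; this point is 87 above the table, 12 from the controller's centre towards its -x side. At angle 0 the bar lies along the controller's x axis; this point's x axis turns with the bar.
- parts_tray: Black divided tray, 110 x 200 x 28 high, loose; leave it. Origin: centre of its underside.
- screwdriver: Screwdriver lying on the table, loose; leave it.
- scrap_cup: White plastic cup, diameter 90, 70 high, loose; leave it. Origin: centre of its underside.
Not all that is in view belongs to the job. There is more than one size of the chuck; the job needs the largest.

How it is judged (in metres and radians):
On the way, in this order (a step that is already met when the one before it is completed fails the run):
1. the speed knob is at its off stop, the orange bit not yet moved (value of joint speed_knob below 0.1 rad and distance of bit_orange from where it was at the start of the episode below 0.015 m), for 0.2 s.
2. the orange bit stands fully down in the chuck, jaws not yet closed on it, knob still off (value of joint speed_knob below 0.1 rad and horizontal distance between bit_orange and chuck_seat below 0.01 m and z of bit_orange in the frame of chuck_seat between -0.005 and 0.005 m and angle between bit_orange's own z axis and vertical below 0.3 rad and value of joint sleeve below 0.7 rad), for 0.2 s.
3. all three jaws grip the bit (contact force between each of jaw0, jaw1, jaw2 and bit_orange above 4 N), for 0.2 s.
At the end, for the whole second after the job is handed in: Knob within 0.1 rad of off; orange bit's foot within 4 mm of the chuck axis and 5 mm of the bore floor, bit upright within 0.08 rad and at rest; each of the three jaws presses on it with over 4 N, sleeve at rest; the other things within 30 mm (white bit 20 mm) of their starts (all of step 3 and value of joint speed_knob below 0.1 rad and horizontal distance between bit_orange and chuck_seat below 0.004 m and z of bit_orange in the frame of chuck_seat between -0.005 and 0.005 m and angle between bit_orange's own z axis and vertical below 0.08 rad and velocity of joint sleeve between -0.05 and 0.05 rad/s and linear speed of bit_orange below 0.02 m/s); the robot touches nothing.
It fails at once if the white bit moved more than 20 mm (distance of bit_white from where it was at the start of the episode above 0.02 m).
It fails at once if the parts tray moved more than 30 mm (distance of parts_tray from where it was at the start of the episode above 0.03 m).
It fails at once if the screwdriver moved more than 30 mm (distance of screwdriver from where it was at the start of the episode above 0.03 m).
It fails at once if the white cup moved more than 30 mm (distance of scrap_cup from where it was at the start of the episode above 0.03 m).
It also fails if it takes over 67 s, if anything falls off the work surface, if the arm or the gripper's body presses on something with over 40 N, if the wrist force passes 120 N, or if a joint passes its speed limit or range.

## Working session

There is one attempt and no reset: what is moved stays moved. The work goes in short steps, Python scripts to look and compute and a tool call to move; the robot and the scene stay as the last step left them, time stands still between calls to the robot, and variables do not carry over. Pictures are saved under pics/ and viewed, at most 10 in all, crops included, and the job is handed in when it is done.

Besides the shell and the picture viewer there is one more tool, called after "Call:" as name(argument=value, ...) on one line, values as JSON. arm_command: Moves the arm, as the interface text tells. Its arguments: {"type":"object","properties":{"targets":{"type":"array","items":{"type":"object","properties":{"claw":{"type":"number"},"dx":{"type":"number"},"dy":{"type":"number"},"dz":{"type":"number"},"wx":{"type":"number"},"wy":{"type":"number"},"wz":{"type":"number"}}}},"force":{"type":"number"}},"required":["targets"]}

```bash
ls; mkdir -p pics; python3 - <<'E'
from plant import r
import cv2,numpy as np
s=r.sense();print(s['time'],s['tool_pos'],s['orientation'],s['opening'])
for n in("scene","side","wrist"):
    m=r.camera_model(n);print(n,m)
    cv2.imwrite(f"pics/{n}0.png",r.snapshot(n))
E
```

```text
pics
0.0 [5.74390235e-01 1.26442645e-04 2.13626164e-01] [[-1.59855135e-05  9.99998393e-01 -1.79272744e-03]
 [ 9.99999912e-01  1.67350764e-05  4.18098938e-04]
 [ 4.18128267e-04 -1.79272060e-03 -9.99998306e-01]] 0.09212289979374733
scene {'K': array([[616.4099624 ,   0.        , 305.28300885],
       [  0.        , 616.4099624 , 245.05431764],
       [  0.        ,   0.        ,   1.        ]]), 'xyz': array([1.01712181, 0.78669964, 1.12186514]), 'attitude': array([[-0.87830493,  0.35417188, -0.32115842],
       [ 0.47782908,  0.67291611, -0.5646798 ],
       [ 0.01611897, -0.64941989, -0.76025916]])}
side {'K': array([[434.8372631 ,   0.        , 322.71742272],
       [  0.        , 434.8372631 , 236.80276259],
       [  0.        ,   0.        ,   1.        ]]), 'xyz': array([0.23963763, 0.49610513, 0.62285769]), 'attitude': array([[-0.83262082, -0.3898618 ,  0.3933832 ],
       [-0.55355205,  0.56275301, -0.61391301],
       [ 0.01796365, -0.72891483, -0.68436867]])}
wrist {'K': array([[371.64829954,   0.        , 321.29956617],
       [  0.        , 371.64829954, 236.39574401],
       [  0.        ,   0.        ,   1.        ]]), 'xyz': array([0.57362316, 0.07266223, 0.38325503]), 'attitude': array([[ 9.99997126e-01,  1.05715744e-03, -2.15171695e-03],
       [ 4.66685406e-04, -9.66195240e-01, -2.57811055e-01],
       [-2.35152555e-03,  2.57809310e-01, -9.66192957e-01]])}
```

View pics/scene0.png

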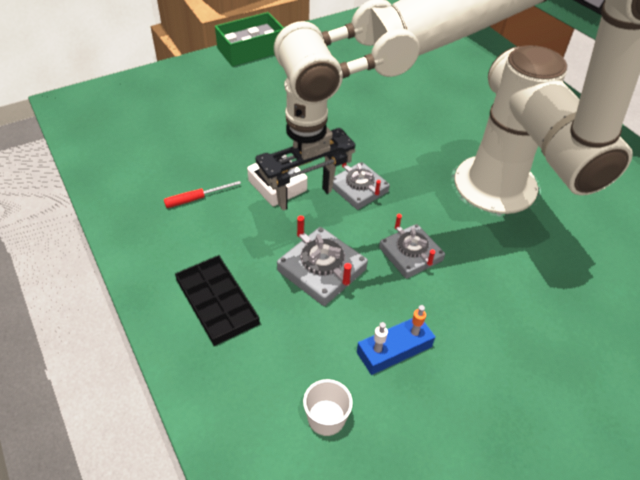

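View pics/side0.png

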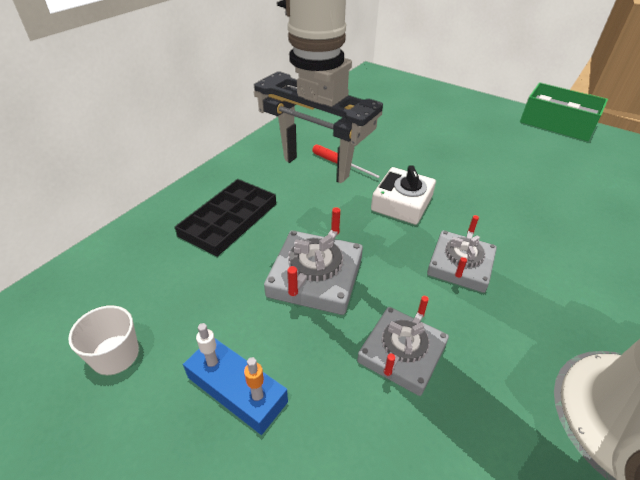

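View pics/wrist0.png

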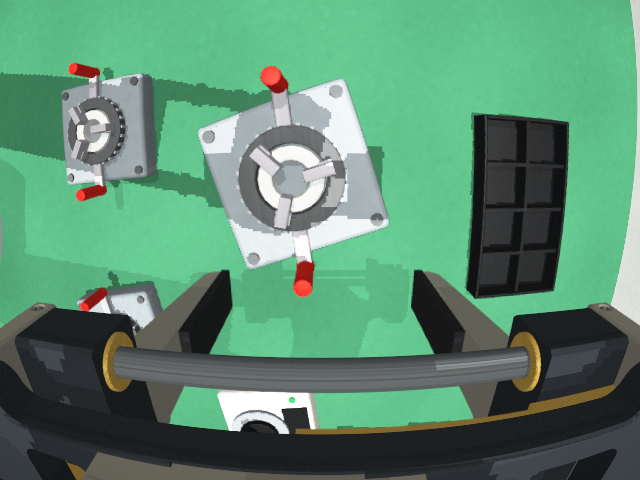

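The pictures show these points:
- **Chucks:** there are three in the scene view, at (322,258), (412,247) and (360,183). The one at scene (322,258), side (315,265), wrist (293,180) looks largest. I'll confirm that by size.
- **Bits:** orange at scene (419,316), side (254,375); white at scene (380,335).
- **Controller:** white box with the knob at side (411,182).

```bash
cat > h.py <<'E'
import numpy as np,cv2
from plant import r
def ray(n,uv,m=None):
    m=m or r.camera_model(n);K=m['K'];a=(np.array(uv,float)-[K[0,2],K[1,2]])/K[0,0]
    if n=='wrist':
        t=np.linalg.norm(a);d=np.r_[a/max(t,1e-9)*np.sin(t),np.cos(t)]
    else: d=np.r_[a,1]/np.linalg.norm(np.r_[a,1])
    return np.array(m['xyz']),m['attitude']@d
def plane(n,uv,z,m=None):
    o,d=ray(n,uv,m);return o+d*(z-o[2])/d[2]
def tri(rays):
    A=sum(np.eye(3)-np.outer(d,d) for o,d in rays);b=sum((np.eye(3)-np.outer(d,d))@o for o,d in rays)
    p=np.linalg.solve(A,b);return p,max(np.linalg.norm((np.eye(3)-np.outer(d,d))@(p-o)) for o,d in rays)
def blobs(img,lo,hi,amin=30):
    h=cv2.cvtColor(img,cv2.COLOR_BGR2HSV);m=cv2.inRange(h,np.array(lo),np.array(hi))
    n,l,st,c=cv2.connectedComponentsWithStats(m)
    return [(c[i].round(1),st[i]) for i in range(1,n) if st[i,4]>=amin],m,l
RED=((0,180,110),(6,255,255));ORG=((8,170,120),(20,255,255));BLUE=((105,150,60),(130,255,255))
E
python3 - <<'E'
from h import *
I={n:cv2.imread(f"pics/{n}0.png") for n in("scene","side","wrist")}
for n in I:
    for k,c in(("RED",RED),("ORG",ORG),("BLUE",BLUE)):
        print(n,k,[(b[0].tolist(),b[1].tolist()) for b in blobs(I[n],*c)[0]])
cv2.imwrite("pics/crop1.png",np.hstack([cv2.resize(I['scene'][215:310,265:455],(800,400),interpolation=cv2.INTER_CUBIC)]))
for z in(.085,):print(plane('scene',(322,250),z),plane('side',(317,257),z),plane('wrist',(291,180),.06))
print('knob',tri([ray('side',(411,172))]) if 0 else plane('side',(411,180),.09))
E
```

```text
scene RED [([377.4, 187.2], [376, 181, 4, 13, 35]), ([183.6, 198.0], [164, 190, 40, 17, 333]), ([397.8, 220.0], [396, 215, 5, 12, 37]), ([300.1, 224.4], [298, 216, 6, 19, 88]), ([430.6, 257.3], [428, 251, 6, 14, 48]), ([346.5, 273.7], [343, 264, 8, 20, 108])]
scene ORG [([418.4, 319.6], [413, 313, 12, 13, 88])]
scene BLUE [([394.7, 346.4], [357, 319, 78, 55, 2063])]
side RED [([325.3, 153.1], [313, 145, 25, 18, 223]), ([335.5, 219.4], [332, 208, 8, 25, 155]), ([473.2, 223.5], [469, 216, 9, 16, 76]), ([460.7, 267.0], [456, 258, 10, 19, 107]), ([292.4, 280.5], [288, 267, 10, 29, 222]), ([422.9, 304.8], [419, 297, 9, 17, 99]), ([389.4, 364.1], [385, 354, 10, 21, 128])]
side ORG [([254.4, 377.7], [245, 364, 18, 24, 260])]
side BLUE [([236.5, 387.3], [183, 340, 105, 95, 4089])]
wrist RED [([82.9, 70.2], [69, 63, 31, 15, 296]), ([273.6, 79.7], [261, 66, 27, 27, 389]), ([90.2, 192.2], [76, 185, 30, 16, 294]), ([303.6, 278.7], [293, 262, 21, 35, 551]), ([93.2, 299.4], [81, 288, 26, 24, 267])]
wrist ORG []
wrist BLUE []
[0.55341705 0.04625755 0.085     ] [0.52877331 0.06153164 0.085     ] [0.54651627 0.03733633 0.06      ]
knob [ 0.49015521 -0.23178956  0.09      ]
```

View pics/crop1.png

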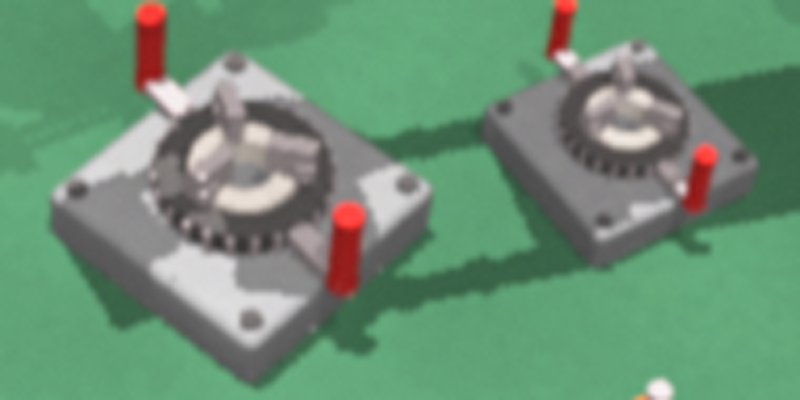

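Crop: the left chuck at scene (322,258) is clearly larger than the one at (412,247). Its handles are at (300,224) and (346,274). Next I triangulate and check the sizes.

```bash
python3 - <<'E'
from h import *
m=np.load if 0 else None
S,D,W='scene','side','wrist'
H={}
for k,v in dict(hA=[(S,(300.1,224.4)),(D,(335.5,219.4)),],hB=[(S,(346.5,273.7)),(D,(292.4,280.5))],mA=[(S,(377.4,187.2)),(D,(473.2,223.5))],mB=[(S,(397.8,220)),(D,(422.9,304.8))],mC=[(S,(430.6,257.3)),(D,(389.4,364.1))],collar=[(S,(418.4,319.6)),(D,(254.4,377.7))],cup=[(S,(328,395)),(D,(104,325))],white=[(S,(380.5,335)),(D,(207,341))]).items():
    H[k],e=tri([ray(n,p) for n,p in v]);print(k,H[k].round(4),'res',round(e,4))
print('mid',(H['hA']+H['hB'])/2,'dist',np.linalg.norm((H['hA']-H['hB'])[:2]))
print('wrist tops A,B z=.104',plane(W,(272,76),.104),plane(W,(303.5,286),.104),'knob',plane(W,(262,425),.09))
E
```

```text
hA [ 0.5584 -0.0458  0.0805] res 0.0008
hB [0.5361 0.123  0.0771] res 0.0
mA [ 0.3355 -0.0738  0.1252] res 0.0358
mB [0.3392 0.0325 0.0604] res 0.0007
mC [0.3355 0.1583 0.0568] res 0.0
collar [0.4716 0.2954 0.0844] res 0.0002
cup [0.7134 0.3522 0.0796] res 0.0009
white [0.5613 0.2921 0.0897] res 0.0007
mid [0.54724934 0.0386118  0.07881298] dist 0.17027533920716587
wrist tops A,B z=.104 [0.5363813  0.12153644 0.104     ] [ 0.55866616 -0.04363877  0.104     ] knob [ 0.51009705 -0.21336371  0.09      ]
```

Call:
arm_command(targets=[{"dx": -33,"dy": -7},{"dx": -33,"dy": -7},{"dx": -33,"dy": -7},{"dx": -33,"dy": -7},{"dx": -33,"dy": -7},{"dx": -33,"dy": -7},{"dx": -33,"dy": -7},{"dx": -33,"dy": -7},{"dx": -33,"dy": -7},{}])

```text
invalid input at $.targets[0]: expected keys claw, dx, dy, dz, wx, wy, wz
```

```bash
python3 - <<'E'
from h import *
s=r.sense();print(s['time'],s['tool_pos'],s['q'],s['force'])
import pickle
m=r.camera_model('wrist');I=r.snapshot('wrist');pickle.dump((m,I),open('w1.pkl','wb'))
J=I[30:330,120:520]
cv2.imwrite("pics/w1.png",cv2.resize(J,None,fx=2,fy=2,interpolation=cv2.INTER_CUBIC))
E
```

```text
0.15 [5.74523641e-01 5.83343304e-05 2.13867101e-01] [-1.20382892e+01  9.10377336e+00  9.15537368e+01 -3.12066379e-03
  7.94235069e+01 -1.20380654e+01] [-0.39065695  0.08041146 -0.8788772 ]
```

View pics/w1.png

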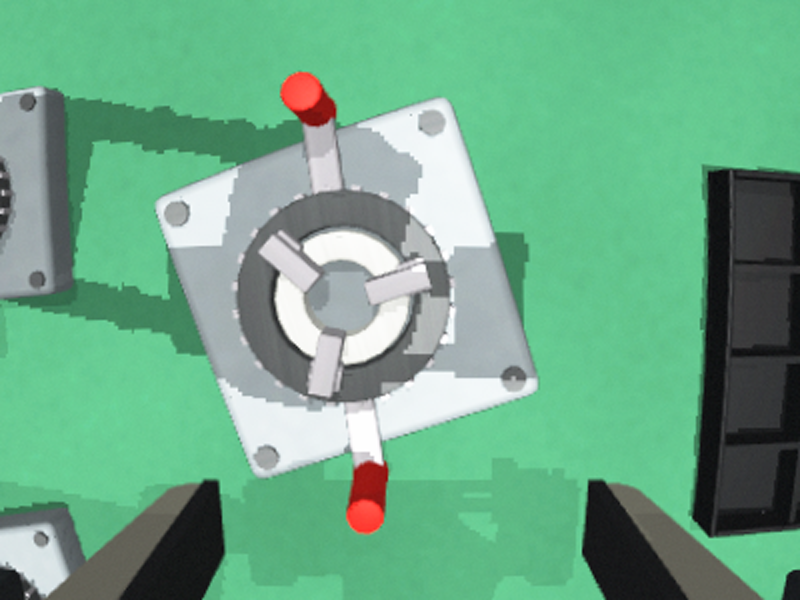

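The move was refused because every key is required. The view shows the large chuck, bore at crop (342,297), with its two red posts at (302,92) and (366,512). I'll retry with full rows.

Call:
arm_command(targets=[{"claw": 1,"dx": -33,"dy": -7,"dz": 0,"wx": 0,"wy": 0,"wz": 0},{"claw": 1,"dx": -33,"dy": -7,"dz": 0,"wx": 0,"wy": 0,"wz": 0},{"claw": 1,"dx": -33,"dy": -7,"dz": 0,"wx": 0,"wy": 0,"wz": 0},{"claw": 1,"dx": -33,"dy": -7,"dz": 0,"wx": 0,"wy": 0,"wz": 0},{"claw": 1,"dx": -33,"dy": -7,"dz": 0,"wx": 0,"wy": 0,"wz": 0},{"claw": 1,"dx": -33,"dy": -7,"dz": 0,"wx": 0,"wy": 0,"wz": 0},{"claw": 1,"dx": -33,"dy": -7,"dz": 0,"wx": 0,"wy": 0,"wz": 0},{"claw": 1,"dx": -33,"dy": -7,"dz": 0,"wx": 0,"wy": 0,"wz": 0},{"claw": 1,"dx": -33,"dy": -7,"dz": 0,"wx": 0,"wy": 0,"wz": 0},{"claw": 1,"dx": 0,"dy": 0,"dz": 0,"wx": 0,"wy": 0,"wz": 0}])

```text
time: 1.03
tool_pos: [0.5102, -0.3024, 0.2143]
orientation: [[0.005, 1.0, -0.001], [1.0, -0.005, -0.002], [-0.002, -0.001, -1.0]]
force: [0.3, 0.0, 1.0]
opening: 0.0919
grasp_force: 0.0
```

```bash
python3 - <<'E'
from h import *
s=r.sense();print(s['time'],s['tool_pos'],s['q'],s['force'])
import pickle
m=r.camera_model('wrist');I=r.snapshot('wrist');pickle.dump((m,I),open('w1.pkl','wb'))
J=I[30:330,120:520]
cv2.imwrite("pics/w2.png",cv2.resize(J,None,fx=2,fy=2,interpolation=cv2.INTER_CUBIC))
cv2.imwrite("pics/scene2.png",r.snapshot('scene'))
E
```

```text
1.0333 [ 0.51019575 -0.30240119  0.21429162] [-42.24780127  11.72241715  88.52294078  -0.13134039  79.70107269
 -41.91624482] [0.25471884 0.03042477 0.99922752]
```

View pics/w2.png

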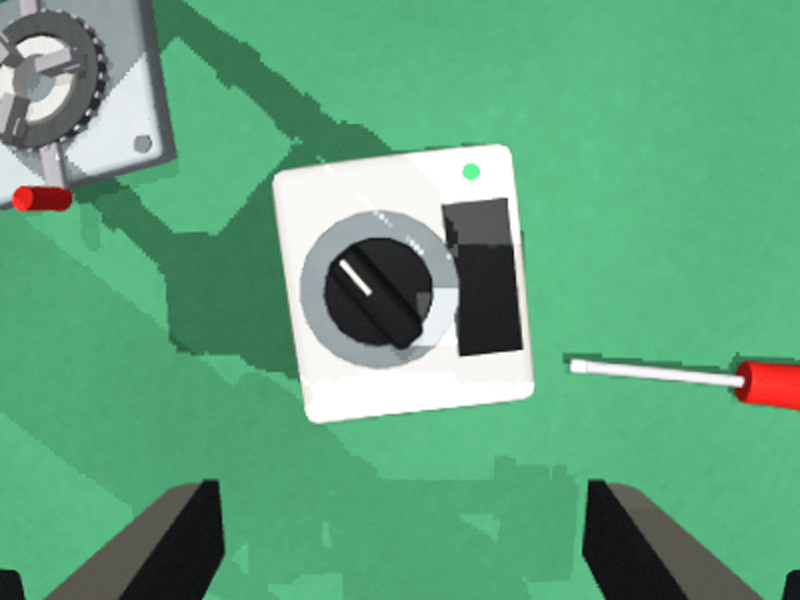

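View: the box corners in the crop are at about (276,172), (510,147), (533,394) and (312,421). The knob axis is near (380,290), left of centre, so controller +x points right. The bar runs from (345,260) to (405,338), about 1 rad clockwise from +x.

```bash
python3 - <<'E'
from h import *
import pickle
m,I=pickle.load(open('w1.pkl','rb'))
f=lambda p,z:plane('wrist',(120+p[0]/2,30+p[1]/2),z,m)
C=[f(p,.05) for p in((278,170),(511,147),(533,396),(310,421))]
for c in C:print(c.round(4))
print('sizes',[np.linalg.norm(C[i]-C[(i+1)%4]).round(4) for i in range(4)],'centre',sum(C)/4)
ax=(C[1]-C[0]+C[2]-C[3]);print('ctrl ang',np.degrees(np.arctan2(ax[1],ax[0])))
print('ring',f((380,289),.053),'disc',f((378,292),.07))
a,b=f((346,259),.094),f((406,338),.094);print('bar',a,b,np.linalg.norm(a-b),'mid',(a+b)/2,'ang',np.degrees(np.arctan2(*(b-a)[1::-1])))
a,b=f((342,262),.094),f((370,294),.094);print('mark ang',np.degrees(np.arctan2(*(b-a)[1::-1])))
# height: dark blob centroid in side view
S=cv2.imread('pics/side0.png')[155:225,365:445];g=cv2.imread('pics/scene2.png')[140:220,225:330]
# bar top ends in side view vs wrist mid -> triangulated
print('bar z (side top ~ (411,168) & wrist mark end)',tri([ray('side',(411,169)),ray('wrist',(120+346/2,30+259/2),m)]))
cv2.imwrite('pics/k.png',np.hstack([cv2.resize(S,(400,350),interpolation=cv2.INTER_CUBIC),cv2.resize(g,(400,350),interpolation=cv2.INTER_CUBIC)]))
E
```

```text
[ 0.4537 -0.2069  0.05  ]
[ 0.5574 -0.1972  0.05  ]
[ 0.5696 -0.3115  0.05  ]
[ 0.4653 -0.3231  0.05  ]
sizes [np.float64(0.1042), np.float64(0.1149), np.float64(0.105), np.float64(0.1167)] centre [ 0.51148231 -0.25968377  0.05      ]
ctrl ang 5.85477822698586
ring [ 0.49891003 -0.261406    0.053     ] disc [ 0.49860393 -0.2610298   0.07      ]
bar [ 0.48713196 -0.24550858  0.094     ] [ 0.51029502 -0.27691816  0.094     ] 0.03902677487058069 mid [ 0.49871349 -0.26121337  0.094     ] ang -53.592991503575874
mark ang -49.741653609911
bar z (side top ~ (411,168) & wrist mark end) (array([ 0.49306202, -0.24263157,  0.11008454]), np.float64(0.005060064509057888))
```

View pics/k.png

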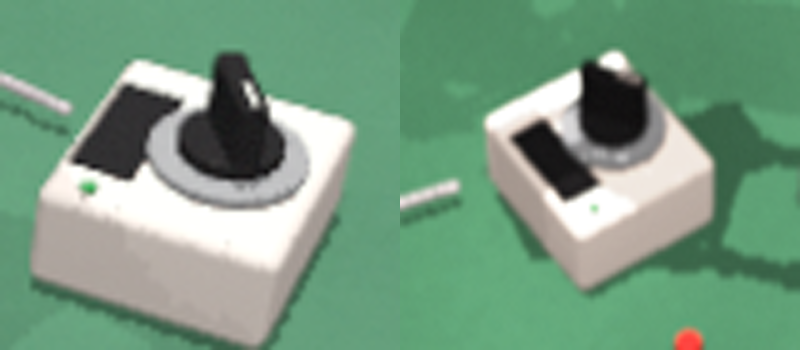

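Crop: the bar's top ends are at side (415,171) and (411,166), and at scene (288,157) and (274,154). I'll triangulate them for height.

```bash
python3 - <<'E'
from h import *
a,e=tri([ray('side',(415.4,170.6)),ray('scene',(288,156.5))]);b,f=tri([ray('side',(411.4,166)),ray('scene',(274.3,154.2))])
print(a,e,b,f)
s=r.sense();p=s['tool_pos'];print('delta tool', s['orientation'].T@(np.array([.4987,-.2612,.079])-p))
E
```

```text
[ 0.48834238 -0.2404674   0.10793024] 0.00152775981004528 [ 0.50941902 -0.27407122  0.09484596] 0.000740662523538983
delta tool [ 0.0363653  -0.01281559  0.13521244]
```

Call:
arm_command(targets=[{"claw": 1,"dx": 18,"dy": -6.5,"dz": 0,"wx": 0,"wy": 0,"wz": 0},{"claw": 1,"dx": 18,"dy": -6.5,"dz": 0,"wx": 0,"wy": 0,"wz": 0},{"claw": 0.6,"dx": 0,"dy": 0,"dz": 12,"wx": 0,"wy": 0,"wz": -0.11},{"claw": 0.6,"dx": 0,"dy": 0,"dz": 12,"wx": 0,"wy": 0,"wz": -0.11},{"claw": 0.6,"dx": 0,"dy": 0,"dz": 12,"wx": 0,"wy": 0,"wz": -0.11},{"claw": 0.6,"dx": 0,"dy": 0,"dz": 12,"wx": 0,"wy": 0,"wz": -0.11},{"claw": 0.6,"dx": 0,"dy": 0,"dz": 12,"wx": 0,"wy": 0,"wz": -0.11},{"claw": 0.6,"dx": 0,"dy": 0,"dz": 12,"wx": 0,"wy": 0,"wz": -0.11},{"claw": 0.6,"dx": 0,"dy": 0,"dz": 20,"wx": 0,"wy": 0,"wz": 0},{"claw": 0.6,"dx": 0,"dy": 0,"dz": 20,"wx": 0,"wy": 0,"wz": 0},{"claw": 0.6,"dx": 0,"dy": 0,"dz": 18,"wx": 0,"wy": 0,"wz": 0},{"claw": 0.6,"dx": 0,"dy": 0,"dz": 12,"wx": 0,"wy": 0,"wz": 0}])

```text
time: 2.13
tool_pos: [0.4985, -0.2586, 0.0706]
orientation: [[-0.615, 0.789, -0.002], [0.789, 0.615, 0.002], [0.003, -0.0, -1.0]]
force: [-0.0, 0.2, 0.2]
opening: 0.0552
grasp_force: 0.0
```

Call:
arm_command(targets=[{"claw": 0,"dx": 0,"dy": 0,"dz": 0,"wx": 0,"wy": 0,"wz": 0},{"claw": 0,"dx": 0,"dy": 0,"dz": 0,"wx": 0,"wy": 0,"wz": 0},{"claw": 0,"dx": 0,"dy": 0,"dz": 0,"wx": 0,"wy": 0,"wz": 0},{"claw": 0,"dx": 0,"dy": 0,"dz": 0,"wx": 0,"wy": 0,"wz": 0},{"claw": 0,"dx": 0,"dy": 0,"dz": 0,"wx": 0,"wy": 0,"wz": 0},{"claw": 0,"dx": 0,"dy": 0,"dz": 0,"wx": 0,"wy": 0,"wz": 0}], force=20)

```text
time: 2.63
tool_pos: [0.4995, -0.2614, 0.0736]
orientation: [[-0.613, 0.79, 0.001], [0.79, 0.613, -0.001], [-0.002, 0.0, -1.0]]
force: [0.8, -0.9, 0.1]
opening: 0.0166
grasp_force: 0.0
```

Call:
arm_command(targets=[{"claw": 0,"dx": 0,"dy": 0,"dz": 0,"wx": 0,"wy": 0,"wz": 0},{"claw": 0,"dx": 0,"dy": 0,"dz": 0,"wx": 0,"wy": 0,"wz": 0},{"claw": 0,"dx": 0,"dy": 0,"dz": 0,"wx": 0,"wy": 0,"wz": -0.1},{"claw": 0,"dx": 0,"dy": 0,"dz": 0,"wx": 0,"wy": 0,"wz": -0.1},{"claw": 0,"dx": 0,"dy": 0,"dz": 0,"wx": 0,"wy": 0,"wz": -0.1},{"claw": 0,"dx": 0,"dy": 0,"dz": 0,"wx": 0,"wy": 0,"wz": -0.1},{"claw": 0,"dx": 0,"dy": 0,"dz": 0,"wx": 0,"wy": 0,"wz": -0.1},{"claw": 0,"dx": 0,"dy": 0,"dz": 0,"wx": 0,"wy": 0,"wz": -0.1},{"claw": 0,"dx": 0,"dy": 0,"dz": 0,"wx": 0,"wy": 0,"wz": -0.1},{"claw": 0,"dx": 0,"dy": 0,"dz": 0,"wx": 0,"wy": 0,"wz": -0.1},{"claw": 0,"dx": 0,"dy": 0,"dz": 0,"wx": 0,"wy": 0,"wz": -0.1}])

```text
time: 3.55
tool_pos: [0.4991, -0.2618, 0.0734]
orientation: [[-1.0, 0.006, 0.0], [0.006, 1.0, -0.001], [-0.0, -0.001, -1.0]]
force: [-1.8, -0.2, 3.7]
opening: 0.0137
grasp_force: 20.0
```

```bash
python3 - <<'E'
from h import *
s=r.sense();o=s['orientation'];print('yaw y',np.degrees(np.arctan2(o[1,1],o[0,1])),s['torque'],s['force'],s['q'],s['grasp_force'],s['opening'])
E
```

```text
yaw y 89.65423022675334 [-0.092844    0.31990983 -0.01305871] [-1.78069236 -0.1578146   3.71521535] [-3.99341098e+01  1.60281426e+01  1.00330924e+02 -4.98988189e-02
  6.35739467e+01 -1.29566175e+02] 19.95232880115509 0.013736663005202869
```

Call:
arm_command(targets=[{"claw": 0,"dx": 0,"dy": 0,"dz": 0,"wx": 0,"wy": 0,"wz": -0.06},{"claw": 0,"dx": 0,"dy": 0,"dz": 0,"wx": 0,"wy": 0,"wz": -0.06},{"claw": 0,"dx": 0,"dy": 0,"dz": 0,"wx": 0,"wy": 0,"wz": -0.05},{"claw": 0,"dx": 0,"dy": 0,"dz": 0,"wx": 0,"wy": 0,"wz": 0}])

```text
time: 3.88
tool_pos: [0.4993, -0.2618, 0.0734]
orientation: [[-0.987, -0.158, 0.001], [-0.158, 0.987, -0.001], [-0.001, -0.001, -1.0]]
force: [-1.0, -0.8, 4.1]
opening: 0.0145
grasp_force: 20.6
```

```bash
python3 - <<'E'
from h import *
s=r.sense();o=s['orientation'];print('yaw y',np.degrees(np.arctan2(o[1,1],o[0,1])),s['torque'],s['force'],s['q'],s['grasp_force'],s['opening'])
E
```

```text
yaw y 99.11274755731755 [-0.14042307  0.23746369 -0.50996488] [-1.02562255 -0.80803829  4.05758573] [-3.99375208e+01  1.60316490e+01  1.00330694e+02 -1.20334025e-02
  6.35506395e+01 -1.39044948e+02] 20.556623339653015 0.014454741305204782
```

The torque jumped to 0.5 N m, so the knob is at its stop. I let go, rise, and go to view the bit.

Call:
arm_command(targets=[{"claw": 0.5,"dx": 0,"dy": 0,"dz": 0,"wx": 0,"wy": 0,"wz": 0.03},{"claw": 0.5,"dx": 0,"dy": 0,"dz": 0,"wx": 0,"wy": 0,"wz": 0},{"claw": 0.5,"dx": 0,"dy": 0,"dz": 0,"wx": 0,"wy": 0,"wz": 0},{"claw": 0.5,"dx": 0,"dy": 0,"dz": -35,"wx": 0,"wy": 0,"wz": 0},{"claw": 0.6,"dx": 0,"dy": 0,"dz": -35,"wx": 0,"wy": 0,"wz": 0.07},{"claw": 0.6,"dx": 0,"dy": 0,"dz": -35,"wx": 0,"wy": 0,"wz": 0.07},{"claw": 0.6,"dx": 0,"dy": 0,"dz": -35,"wx": 0,"wy": 0,"wz": 0}])

```text
time: 4.47
tool_pos: [0.4986, -0.2605, 0.2138]
orientation: [[-1.0, 0.014, -0.001], [0.014, 1.0, 0.001], [0.001, 0.001, -1.0]]
force: [-0.4, -1.2, -0.1]
opening: 0.0547
grasp_force: 0.0
```

Call:
arm_command(targets=[{"claw": 0.6,"dx": -6,"dy": 40,"dz": 0,"wx": 0,"wy": 0,"wz": 0},{"claw": 0.6,"dx": -6,"dy": 40,"dz": 0,"wx": 0,"wy": 0,"wz": 0},{"claw": 0.6,"dx": -6,"dy": 40,"dz": 0,"wx": 0,"wy": 0,"wz": 0},{"claw": 0.6,"dx": -6,"dy": 40,"dz": 0,"wx": 0,"wy": 0,"wz": 0},{"claw": 0.6,"dx": -6,"dy": 40,"dz": 0,"wx": 0,"wy": 0,"wz": 0},{"claw": 0.6,"dx": -6,"dy": 40,"dz": 0,"wx": 0,"wy": 0,"wz": 0},{"claw": 0.6,"dx": -6,"dy": 40,"dz": 0,"wx": 0,"wy": 0,"wz": 0},{"claw": 0.6,"dx": -6,"dy": 40,"dz": 0,"wx": 0,"wy": 0,"wz": 0},{"claw": 0.6,"dx": -6,"dy": 40,"dz": 0,"wx": 0,"wy": 0,"wz": 0},{"claw": 0.6,"dx": -6,"dy": 40,"dz": 0,"wx": 0,"wy": 0,"wz": 0},{"claw": 0.6,"dx": -6,"dy": 40,"dz": 0,"wx": 0,"wy": 0,"wz": 0},{"claw": 0.6,"dx": -6,"dy": 40,"dz": 0,"wx": 0,"wy": 0,"wz": 0}])

```text
time: 5.47
tool_pos: [0.5759, 0.2204, 0.2123]
orientation: [[-1.0, 0.01, -0.0], [0.01, 1.0, 0.0], [0.0, 0.0, -1.0]]
force: [0.7, -0.7, -0.1]
opening: 0.0552
grasp_force: 0.0
```

Call:
arm_command(targets=[{"claw": 0.6,"dx": 0,"dy": 40,"dz": 0,"wx": 0,"wy": 0,"wz": 0},{"claw": 0.6,"dx": 0,"dy": 30,"dz": 0,"wx": 0,"wy": 0,"wz": 0},{"claw": 0.6,"dx": 0,"dy": 0,"dz": 0,"wx": 0,"wy": 0,"wz": 0}])

```text
time: 5.72
tool_pos: [0.5756, 0.2937, 0.2119]
orientation: [[-1.0, 0.005, -0.001], [0.005, 1.0, 0.002], [0.001, 0.002, -1.0]]
force: [1.2, 0.1, 0.1]
opening: 0.055
grasp_force: 0.0
```

```bash
python3 - <<'E'
from h import *
import pickle
s=r.sense();print(s['time'],s['tool_pos'],s['orientation'].round(3).tolist(),s['q'])
m=r.camera_model('wrist');I=r.snapshot('wrist');pickle.dump((m,I),open('w3.pkl','wb'))
S=r.snapshot('side');G=r.snapshot('scene');cv2.imwrite('pics/side3.png',S)
b=blobs(I,*ORG)[0];print(b)
for q in b:print(plane('wrist',q[0],.089,m))
print([x[0] for x in blobs(S,*ORG)[0]],[x[0] for x in blobs(G,*ORG)[0]])
cv2.imwrite('pics/v3.png',np.vstack([np.hstack([cv2.resize(S[155:225,365:445],(400,300),interpolation=cv2.INTER_CUBIC),cv2.resize(G[140:220,225:330],(400,300),interpolation=cv2.INTER_CUBIC)]),cv2.resize(I[:240],(800,300))]))
E
```

```text
5.7167 [0.57556661 0.29373284 0.21186861] [[-1.0, 0.005, -0.001], [0.005, 1.0, 0.002], [0.001, 0.002, -1.0]] [ 16.27444839  19.6104211   79.28138315   0.13810088  81.12665797
 -73.46167143]
[(array([320.8, 112.8]), array([309, 108,  24,   8,  53], dtype=int32))]
[0.48067341 0.29417434 0.089     ]
[array([254.3, 377.9])] [array([418.3, 318.9])]
```

View pics/v3.png

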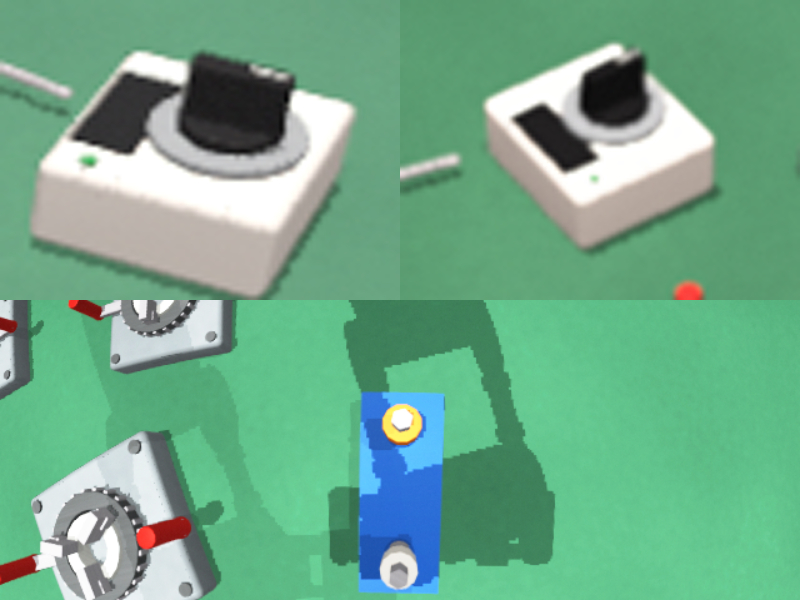

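The knob bar now lies along the controller's x axis in both top crops, so it is off. The orange bit is at wrist (322,99), with the white bit below at (320,216).

```bash
python3 - <<'E'
from h import *
import pickle
m,I=pickle.load(open('w3.pkl','rb'))
h=cv2.cvtColor(I,cv2.COLOR_BGR2HSV);M=cv2.inRange(h,np.array((8,120,120)),np.array((32,255,255)));M[240:]=0
pts=cv2.findNonZero(M);c,rad=cv2.minEnclosingCircle(pts);print(c,rad,len(pts),cv2.boundingRect(pts))
p=plane('wrist',c,.103,m);print('top',p,'diam',2*np.linalg.norm(plane('wrist',(c[0]+rad,c[1]),.103,m)-p))
t,e=tri([ray('scene',(418.4,319.6)),ray('side',(254.4,377.7)),ray('wrist',c,m)]);print('3view',t,e)
s=r.sense();print(s['orientation'].T@(np.array([p[0],p[1],.070])-s['tool_pos']))
E
```

```text
(171.0, 152.0) 174.897216796875 545 (6, 84, 331, 137)
top [0.50690185 0.17657738 0.103     ] diam 0.27235040729258947
3view [0.48416775 0.26058753 0.10177729] 0.08103071187658452
[ 0.0685214  -0.11191754  0.14224721]
```

```bash
python3 - <<'E'
from h import *
import pickle
m,I=pickle.load(open('w3.pkl','rb'))
h=cv2.cvtColor(I,cv2.COLOR_BGR2HSV);M=cv2.inRange(h,np.array((8,120,120)),np.array((32,255,255)));Z=M*0;Z[75:125,295:350]=M[75:125,295:350]
pts=cv2.findNonZero(Z);c,rad=cv2.minEnclosingCircle(pts);print(c,rad,len(pts),cv2.boundingRect(pts))
p=plane('wrist',c,.103,m);print('top',p,'diam',2*np.linalg.norm(plane('wrist',(c[0]+rad,c[1]),.103,m)-p))
t,e=tri([ray('scene',(418.4,319.6)),ray('side',(254.4,377.7)),ray('wrist',c,m)]);print('3view',t,e)
s=r.sense();print(s['orientation'].T@(np.array([p[0],p[1],.070])-s['tool_pos']))
E
```

```text
(321.06707763671875, 99.48562622070312) 16.038705825805664 534 (306, 84, 31, 32)
top [0.47162797 0.29438549 0.103     ] diam 0.0236475653650347
3view [0.47083502 0.29499428 0.08418775] 0.00135476076311676
[0.10498457 0.00552789 0.14218614]
```

```bash
python3 - <<'E'
from h import *
for i in range(3):
    s=r.sense();print(s['time'],s['tool_pos'],s['orientation'][:,1],s['qvel'].round(2)); r.snapshot('side')
E
```

```text
5.8667 [0.57665741 0.28790193 0.21211261] [ 1.01099384e-02  9.99948612e-01 -7.49469015e-04] [-1.65 -0.78  0.62 -0.05  0.04  0.05]
5.9167 [0.57685722 0.28727821 0.21227541] [ 1.13488717e-02  9.99935433e-01 -5.77044160e-04] [-1.05 -0.43  0.27  0.14 -0.02  0.11]
5.9667 [0.57703808 0.28690601 0.2124693 ] [ 1.21209677e-02  9.99926429e-01 -4.68254052e-04] [-0.37 -0.38  0.04  0.18  0.    0.12]
```

Call:
arm_command(targets=[{"claw": 0.6,"dx": 35,"dy": 2,"dz": 20,"wx": 0,"wy": 0,"wz": 0},{"claw": 0.6,"dx": 35,"dy": 2,"dz": 20,"wx": 0,"wy": 0,"wz": 0},{"claw": 0.6,"dx": 36,"dy": 2.5,"dz": 20,"wx": 0,"wy": 0,"wz": 0},{"claw": 0.6,"dx": 0,"dy": 0,"dz": 0,"wx": 0,"wy": 0,"wz": 0},{"claw": 0.6,"dx": 0,"dy": 0,"dz": 0,"wx": 0,"wy": 0,"wz": 0},{"claw": 0.6,"dx": 0,"dy": 0,"dz": 0,"wx": 0,"wy": 0,"wz": 0},{"claw": 0.6,"dx": 0,"dy": 0,"dz": 0,"wx": 0,"wy": 0,"wz": 0}])

```text
time: 6.6
tool_pos: [0.4738, 0.2958, 0.1549]
orientation: [[-1.0, 0.012, 0.005], [0.012, 1.0, 0.001], [-0.005, 0.002, -1.0]]
force: [0.1, 0.1, -0.1]
opening: 0.0549
grasp_force: 0.0
```

```bash
python3 - <<'E'
from h import *
s=r.sense();print(s['time'],s['tool_pos'],s['orientation'].round(4),s['qvel'].round(2))
print(s['orientation'].T@(np.array([.4712,.2947,.070])-s['tool_pos']))
E
```

```text
6.6 [0.4737802  0.29576146 0.15486315] [[-0.9999  0.0123  0.0046]
 [ 0.0123  0.9999  0.0015]
 [-0.0045  0.0016 -1.    ]] [ 0.07  0.37 -0.81  0.04  0.2  -0.05]
[ 0.00295239 -0.00122497  0.08484881]
```

Call:
arm_command(targets=[{"claw": 0.6,"dx": 3,"dy": -1,"dz": 20,"wx": 0,"wy": 0,"wz": 0},{"claw": 0.6,"dx": 0,"dy": 0,"dz": 25,"wx": 0,"wy": 0,"wz": 0},{"claw": 0.6,"dx": 0,"dy": 0,"dz": 25,"wx": 0,"wy": 0,"wz": 0},{"claw": 0.6,"dx": 0,"dy": 0,"dz": 15,"wx": 0,"wy": 0,"wz": 0},{"claw": 0.6,"dx": 0,"dy": 0,"dz": 0,"wx": 0,"wy": 0,"wz": 0},{"claw": 0.6,"dx": 0,"dy": 0,"dz": 0,"wx": 0,"wy": 0,"wz": 0},{"claw": 0.6,"dx": 0,"dy": 0,"dz": 0,"wx": 0,"wy": 0,"wz": 0}])

```text
time: 7.18
tool_pos: [0.4704, 0.2953, 0.0698]
orientation: [[-1.0, 0.011, 0.004], [0.011, 1.0, 0.001], [-0.004, 0.001, -1.0]]
force: [-1.1, -1.0, 0.8]
opening: 0.0552
grasp_force: 0.0
```

```bash
python3 - <<'E'
from h import *
s=r.sense();print(s['time'],s['tool_pos'],s['orientation'].round(4),s['qvel'].round(2),s['force'])
print(s['orientation'].T@(np.array([.4712,.2947,.070])-s['tool_pos']))
E
```

```text
7.1833 [0.47040711 0.29529268 0.06976524] [[-0.9999  0.0115  0.0038]
 [ 0.0115  0.9999  0.0013]
 [-0.0038  0.0014 -1.    ]] [ 0.23 -0.74  0.23 -0.06 -0.19  0.03] [-1.09838275 -0.95291973  0.78043141]
[-0.00080052 -0.00058322 -0.00023255]
```

Call:
arm_command(targets=[{"claw": 0,"dx": -0.5,"dy": -0.5,"dz": 0,"wx": 0,"wy": 0,"wz": 0},{"claw": 0,"dx": 0,"dy": 0,"dz": 0,"wx": 0,"wy": 0,"wz": 0},{"claw": 0,"dx": 0,"dy": 0,"dz": 0,"wx": 0,"wy": 0,"wz": 0},{"claw": 0,"dx": 0,"dy": 0,"dz": 0,"wx": 0,"wy": 0,"wz": 0},{"claw": 0,"dx": 0,"dy": 0,"dz": 0,"wx": 0,"wy": 0,"wz": 0},{"claw": 0,"dx": 0,"dy": 0,"dz": 0,"wx": 0,"wy": 0,"wz": 0},{"claw": 0,"dx": 0,"dy": 0,"dz": 0,"wx": 0,"wy": 0,"wz": 0},{"claw": 0,"dx": 0,"dy": 0,"dz": 0,"wx": 0,"wy": 0,"wz": 0}], force=25)

```text
time: 7.85
tool_pos: [0.4687, 0.2945, 0.0679]
orientation: [[-1.0, 0.011, 0.001], [0.011, 1.0, 0.0], [-0.001, 0.0, -1.0]]
force: [-0.8, -0.4, 2.6]
opening: 0.0225
grasp_force: 25.0
```

Call:
arm_command(targets=[{"claw": 0,"dx": 0,"dy": 0,"dz": -15,"wx": 0,"wy": 0,"wz": 0},{"claw": 0,"dx": 0,"dy": 0,"dz": -25,"wx": 0,"wy": 0,"wz": 0},{"claw": 0,"dx": 0,"dy": 0,"dz": -30,"wx": 0,"wy": 0,"wz": 0},{"claw": 0,"dx": 0,"dy": 0,"dz": -30,"wx": 0,"wy": 0,"wz": 0},{"claw": 0,"dx": 0,"dy": 0,"dz": -30,"wx": 0,"wy": 0,"wz": 0},{"claw": 0,"dx": 0,"dy": 0,"dz": 0,"wx": 0,"wy": 0,"wz": 0},{"claw": 0,"dx": 0,"dy": 0,"dz": 0,"wx": 0,"wy": 0,"wz": 0},{"claw": 0,"dx": 0,"dy": 0,"dz": 0,"wx": 0,"wy": 0,"wz": 0}])

```text
time: 8.52
tool_pos: [0.4676, 0.294, 0.196]
orientation: [[-1.0, 0.011, -0.002], [0.011, 1.0, -0.001], [0.002, -0.001, -1.0]]
force: [-0.3, -0.0, -1.3]
opening: 0.0224
grasp_force: 25.0
```

```bash
python3 - <<'E'
from h import *
S=r.snapshot('side');G=r.snapshot('scene')
s=r.sense();p=s['tool_pos'];print(s['time'],p,s['orientation'].round(4),s['opening'],s['force'])
print([(x[0],x[1]) for x in blobs(S,*ORG)[0]],[(x[0],x[1]) for x in blobs(G,*ORG)[0]])
a=blobs(S,*ORG,15)[0];b=blobs(G,*ORG,15)[0]
if a and b:print(tri([ray('side',a[0][0]),ray('scene',b[0][0])]))
K=r.camera_model('side');q=K['K']@K['attitude'].T@(p-K['xyz']);u,v=(q[:2]/q[2]).astype(int)
K=r.camera_model('scene');q=K['K']@K['attitude'].T@(p-K['xyz']);u2,v2=(q[:2]/q[2]).astype(int);print(u,v,u2,v2)
c=lambda I,u,v:cv2.resize(I[max(v-50,0):v+70,max(u-60,0):u+60],(400,400),interpolation=cv2.INTER_CUBIC)
cv2.imwrite('pics/g4.png',np.hstack([c(S,u,v),c(G,u2,v2)]))
E
```

```text
8.6167 [0.46708    0.29379953 0.19510709] [[-0.9999  0.0109 -0.0042]
 [ 0.0109  0.9999 -0.0015]
 [ 0.0042 -0.0016 -1.    ]] 0.02223628398732413 [-0.6836186   0.22466152 -1.48410684]
[(array([250.3, 318.6]), array([244, 304,  12,  29, 224], dtype=int32))] [(array([426.8, 279.5]), array([423, 270,   9,  18,  99], dtype=int32))]
(array([0.47034907, 0.2874064 , 0.2078997 ]), np.float64(0.000541263245201775))
249 330 428 285
```

View pics/g4.png

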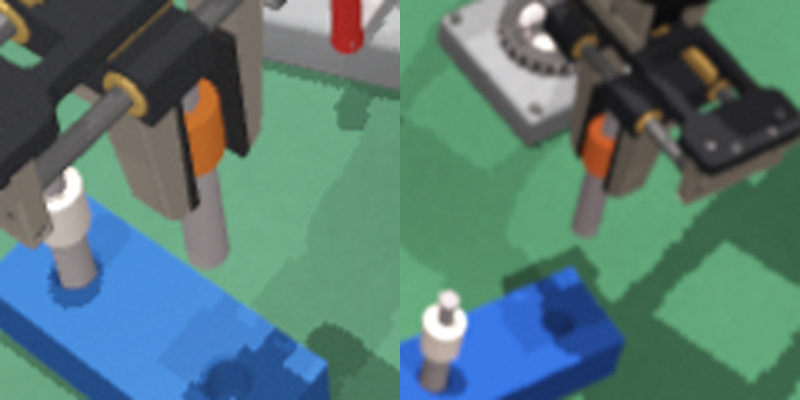

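Crop: the bit hangs upright between the pads and the white bit is untouched. The foot is at side (250.6,356) and scene (423.5,303).

```bash
python3 - <<'E'
from h import *
print('foot',tri([ray('side',(250.6,355)),ray('scene',(423.5,302.5))]),'shanktop',tri([ray('side',(249.9,333)),ray('scene',(426.6,289))]))
s=r.sense();print(s['tool_pos'],s['time'])
# chuck again: bore/ring from early wrist image handles + masks
W=cv2.imread('pics/wrist0.png')
E
python3 - <<'E'
import sys;sys.path.insert(0,'.')
import pickle
from h import *
m,I=pickle.load(open('w3.pkl','rb'))
I0=cv2.imread('pics/wrist0.png')
m0=r.camera_model('wrist');m0=dict(K=m0['K'],xyz=np.array([0.57362316,0.07266223,0.38325503]),attitude=np.array([[9.99997126e-01,1.05715744e-03,-2.15171695e-03],[4.66685406e-04,-9.66195240e-01,-2.57811055e-01],[-2.35152555e-03,2.57809310e-01,-9.66192957e-01]]))
# base corners at z=.04 (crop w1 -> wrist pixels; same pose as initial)
f=lambda p,z:plane('wrist',(120+p[0]/2,30+p[1]/2),z,m0)
C=[f(p,.04) for p in((157,203),(447,97),(538,385),(262,478))]
print('base',sum(C)/4,[np.linalg.norm(C[i]-C[i-1]).round(4) for i in range(4)])
screws=[f(p,.04) for p in((176,213),(432,122),(514,378),(266,457))];print('screws',sum(screws)/4)
print('ring outer',f((343,296),.06),'sleeve',f((345,297),.059))
tops=[f((301,90),.104),f((366,514),.104)];print('tops',tops,sum(tops)/2,np.linalg.norm(tops[0]-tops[1]))
E
```

```text
foot (array([0.47042299, 0.29566141, 0.14273921]), np.float64(0.0002702275191105123)) shanktop (array([0.46998285, 0.29237812, 0.18455374]), np.float64(0.0010634479769975273))
[0.46708    0.29379953 0.19510709] 8.6167
base [0.54756973 0.03891192 0.04      ] [np.float64(0.1438), np.float64(0.1439), np.float64(0.142), np.float64(0.1428)]
screws [0.54594597 0.03820238 0.04      ]
ring outer [0.54686749 0.03913419 0.06      ] sleeve [0.5476588  0.03858186 0.059     ]
tops [array([0.53515552, 0.12236261, 0.104     ]), array([ 0.55814332, -0.04444951,  0.104     ])] [0.54664942 0.03895655 0.104     ] 0.1683886058786609
```

Call:
arm_command(targets=[{"claw": 0,"dx": -10,"dy": -25,"dz": 0,"wx": 0,"wy": 0,"wz": 0},{"claw": 0,"dx": -10,"dy": -35,"dz": 0,"wx": 0,"wy": 0,"wz": 0},{"claw": 0,"dx": -10,"dy": -35,"dz": 0,"wx": 0,"wy": 0,"wz": 0},{"claw": 0,"dx": -10,"dy": -35,"dz": 0,"wx": 0,"wy": 0,"wz": 0},{"claw": 0,"dx": -10,"dy": -35,"dz": 0,"wx": 0,"wy": 0,"wz": 0},{"claw": 0,"dx": -10,"dy": -35,"dz": 0,"wx": 0,"wy": 0,"wz": 0},{"claw": 0,"dx": -10,"dy": -35,"dz": 0,"wx": 0,"wy": 0,"wz": 0},{"claw": 0,"dx": -9.5,"dy": -20,"dz": 0,"wx": 0,"wy": 0,"wz": 0},{"claw": 0,"dx": 0,"dy": 0,"dz": 0,"wx": 0,"wy": 0,"wz": 0},{"claw": 0,"dx": 0,"dy": 0,"dz": 0,"wx": 0,"wy": 0,"wz": 0},{"claw": 0,"dx": 0,"dy": 0,"dz": 0,"wx": 0,"wy": 0,"wz": 0},{"claw": 0,"dx": 0,"dy": 0,"dz": 0,"wx": 0,"wy": 0,"wz": 0}])

```text
time: 9.62
tool_pos: [0.5444, 0.0397, 0.1968]
orientation: [[-1.0, 0.009, -0.002], [0.009, 1.0, 0.001], [0.002, 0.001, -1.0]]
force: [-0.0, 0.3, -1.6]
opening: 0.0224
grasp_force: 25.0
```

```bash
python3 - <<'E'
from h import *
for i in range(3):
    s=r.sense();p=s['tool_pos'];print(s['time'],p);S=r.snapshot('side')
G=r.snapshot('scene')
print(s['orientation'].round(4))
o={}
for n in('side','scene'):
    K=r.camera_model(n);q=K['K']@K['attitude'].T@(p+[0,0,-.058]-K['xyz']);o[n]=(q[:2]/q[2]).astype(int)
print(o)
c=lambda I,p:cv2.resize(I[p[1]-50:p[1]+40,p[0]-45:p[0]+45],(400,400),interpolation=cv2.INTER_CUBIC)
cv2.imwrite('pics/g5.png',np.hstack([c(S,o['side']),c(G,o['scene'])]))
E
```

```text
9.6167 [0.54443465 0.03967819 0.1967733 ]
9.6667 [0.54458224 0.03972289 0.19702899]
9.7167 [0.54469715 0.03964575 0.19721603]
[[-1.0e+00  9.2e-03 -8.0e-04]
 [ 9.2e-03  1.0e+00  3.0e-04]
 [ 8.0e-04  2.0e-04 -1.0e+00]]
{'side': array([316, 222]), 'scene': array([324, 230])}
```

View pics/g5.png

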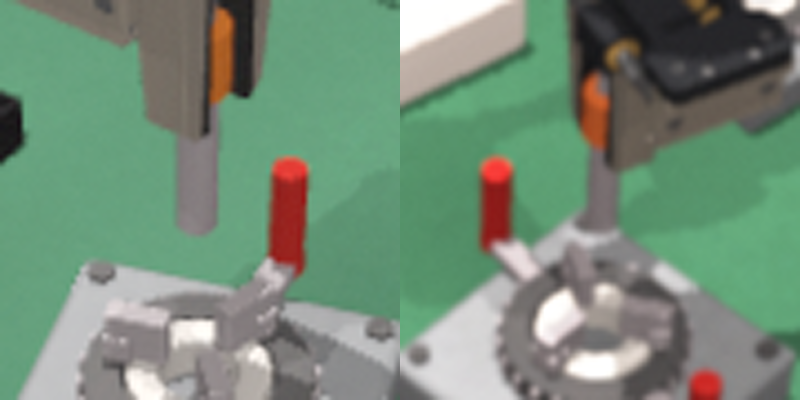

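Crops: the foot is at side (315,223) and scene (324,232), above the open jaws.

```bash
python3 - <<'E'
from h import *
for a,b in(((315.1,222.2),(324,231.4)),((315.1,223.3),(324,232.4)),((315.5,205),(324.2,219))):print(tri([ray('side',a),ray('scene',b)]))
for z in(.139,):print(plane('side',(315.1,222.2),z),plane('scene',(324,231.4),z))
for i in range(2):
    s=r.sense();print(s['time'],s['tool_pos']);r.snapshot('side')
E
```

```text
(array([0.5478749 , 0.04072693, 0.13919898]), np.float64(0.0008141013922350851))
(array([0.54791682, 0.04088293, 0.13653367]), np.float64(0.0010716885581522602))
(array([0.54801243, 0.0392049 , 0.17591855]), np.float64(0.0002286529422940744))
[0.54822938 0.03943065 0.139     ] [0.5481305  0.04158825 0.139     ]
9.8167 [0.54495776 0.03939562 0.19754531]
9.8667 [0.54503552 0.03921663 0.19760506]
```

Call:
arm_command(targets=[{"claw": 0,"dx": 1,"dy": -1.5,"dz": 15,"wx": 0,"wy": 0,"wz": 0},{"claw": 0,"dx": 0,"dy": 0,"dz": 15,"wx": 0,"wy": 0,"wz": 0},{"claw": 0,"dx": 0,"dy": 0,"dz": 15,"wx": 0,"wy": 0,"wz": 0},{"claw": 0,"dx": 0,"dy": 0,"dz": 5,"wx": 0,"wy": 0,"wz": 0},{"claw": 0,"dx": 0,"dy": 0,"dz": 5,"wx": 0,"wy": 0,"wz": 0},{"claw": 0,"dx": 0,"dy": 0,"dz": 5,"wx": 0,"wy": 0,"wz": 0},{"claw": 0,"dx": 0,"dy": 0,"dz": 0,"wx": 0,"wy": 0,"wz": 0},{"claw": 0,"dx": 0,"dy": 0,"dz": 0,"wx": 0,"wy": 0,"wz": 0}])

```text
time: 10.58
tool_pos: [0.5445, 0.037, 0.1381]
orientation: [[-1.0, 0.011, 0.001], [0.011, 1.0, -0.0], [-0.001, -0.0, -1.0]]
force: [0.6, 0.3, -1.5]
opening: 0.022
grasp_force: 25.0
```

Call:
arm_command(targets=[{"claw": 0,"dx": 0,"dy": 0,"dz": 6,"wx": 0,"wy": 0,"wz": 0},{"claw": 0,"dx": 0,"dy": 0,"dz": 6,"wx": 0,"wy": 0,"wz": 0},{"claw": 0,"dx": 0,"dy": 0,"dz": 6,"wx": 0,"wy": 0,"wz": 0},{"claw": 0,"dx": 0,"dy": 0,"dz": 6,"wx": 0,"wy": 0,"wz": 0},{"claw": 0,"dx": 0,"dy": 0,"dz": 6,"wx": 0,"wy": 0,"wz": 0},{"claw": 0,"dx": 0,"dy": 0,"dz": 4,"wx": 0,"wy": 0,"wz": 0},{"claw": 0,"dx": 0,"dy": 0,"dz": 0,"wx": 0,"wy": 0,"wz": 0},{"claw": 0,"dx": 0,"dy": 0,"dz": 0,"wx": 0,"wy": 0,"wz": 0}])

```text
time: 11.25
tool_pos: [0.544, 0.037, 0.1033]
orientation: [[-1.0, 0.011, -0.001], [0.011, 1.0, 0.0], [0.001, 0.0, -1.0]]
force: [-0.2, 0.6, -2.1]
opening: 0.022
grasp_force: 25.0
```

Foot is near 45 mm with no contact yet. I'll lower in small steps to the floor.

Call:
arm_command(targets=[{"claw": 0,"dx": 0,"dy": 0,"dz": 2,"wx": 0,"wy": 0,"wz": 0},{"claw": 0,"dx": 0,"dy": 0,"dz": 2,"wx": 0,"wy": 0,"wz": 0},{"claw": 0,"dx": 0,"dy": 0,"dz": 1,"wx": 0,"wy": 0,"wz": 0},{"claw": 0,"dx": 0,"dy": 0,"dz": 0,"wx": 0,"wy": 0,"wz": 0},{"claw": 0,"dx": 0,"dy": 0,"dz": 0,"wx": 0,"wy": 0,"wz": 0}])

```text
time: 11.67
tool_pos: [0.5442, 0.037, 0.0986]
orientation: [[-1.0, 0.011, -0.0], [0.011, 1.0, 0.0], [0.0, 0.0, -1.0]]
force: [-0.9, -0.8, -1.5]
opening: 0.0223
grasp_force: 25.0
```

Call:
arm_command(targets=[{"claw": 0,"dx": 0,"dy": 0,"dz": 1,"wx": 0,"wy": 0,"wz": 0},{"claw": 0,"dx": 0,"dy": 0,"dz": 1,"wx": 0,"wy": 0,"wz": 0},{"claw": 0,"dx": 0,"dy": 0,"dz": 0,"wx": 0,"wy": 0,"wz": 0},{"claw": 0,"dx": 0,"dy": 0,"dz": 0,"wx": 0,"wy": 0,"wz": 0}])

```text
time: 12.0
tool_pos: [0.545, 0.0369, 0.0979]
orientation: [[-1.0, 0.011, 0.002], [0.011, 1.0, -0.0], [-0.002, -0.0, -1.0]]
force: [-1.0, -0.3, 5.0]
opening: 0.0224
grasp_force: 25.0
```

Floor reached: the contact force went from -1.5 N to +5 N. I release and rise.

Call:
arm_command(targets=[{"claw": 0.5,"dx": 0,"dy": 0,"dz": 0,"wx": 0,"wy": 0,"wz": 0},{"claw": 0.5,"dx": 0,"dy": 0,"dz": 0,"wx": 0,"wy": 0,"wz": 0},{"claw": 0.5,"dx": 0,"dy": 0,"dz": 0,"wx": 0,"wy": 0,"wz": 0},{"claw": 0.5,"dx": 0,"dy": 0,"dz": 0,"wx": 0,"wy": 0,"wz": 0},{"claw": 0.5,"dx": 0,"dy": 0,"dz": -10,"wx": 0,"wy": 0,"wz": 0},{"claw": 0.5,"dx": 0,"dy": 0,"dz": -25,"wx": 0,"wy": 0,"wz": 0},{"claw": 0.5,"dx": 0,"dy": 0,"dz": -30,"wx": 0,"wy": 0,"wz": 0},{"claw": 0.5,"dx": 0,"dy": 0,"dz": -30,"wx": 0,"wy": 0,"wz": 0},{"claw": 0.5,"dx": 0,"dy": 0,"dz": 0,"wx": 0,"wy": 0,"wz": 0},{"claw": 0.5,"dx": 0,"dy": 0,"dz": 0,"wx": 0,"wy": 0,"wz": 0}])

```text
time: 12.83
tool_pos: [0.5458, 0.0368, 0.1945]
orientation: [[-1.0, 0.011, 0.005], [0.011, 1.0, -0.001], [-0.005, -0.001, -1.0]]
force: [0.1, -0.8, -0.6]
opening: 0.0461
grasp_force: 0.0
```

```bash
python3 - <<'E'
from h import *
S=r.snapshot('side');G=r.snapshot('scene')
s=r.sense();print(s['time'],s['tool_pos'],s['opening'],s['q'])
for I,n in((S,'side'),(G,'scene')):print(n,[(x[0],x[1]) for x in blobs(I,*ORG,15)[0]],[(x[0]) for x in blobs(I,*RED)[0]])
a=blobs(S,*ORG,15)[0];b=blobs(G,*ORG,15)[0]
if a and b:print(tri([ray('side',a[0][0]),ray('scene',b[0][0])]))
A=np.array([.5582,-.0450,.150]);print(s['orientation'].T@(A-s['tool_pos']),s['orientation'].round(3))
E
```

```text
12.9333 [0.54372054 0.03709066 0.19109478] 0.046044215006210254 [-8.80795447e+00  5.75946717e+00  9.78566029e+01  1.71864407e-03
  7.64434748e+01 -9.81894118e+01]
side [(array([315.8, 231.4]), array([310, 222,  13,  19, 181], dtype=int32))] [array([341.6, 160. ]), array([335.6, 219.4]), array([473.2, 223.5]), array([460.7, 267. ]), array([292.4, 280.7]), array([422.8, 304.8]), array([389.4, 364.1])]
scene [(array([323. , 237.2]), array([319, 230,   9,  14,  96], dtype=int32))] [array([377.4, 187.2]), array([183.6, 198. ]), array([397.9, 220. ]), array([300. , 224.4]), array([430.6, 257.5]), array([346.5, 273.8])]
(array([0.54772538, 0.03808765, 0.11687373]), np.float64(0.00030603418791739226))
[-0.01540748 -0.08193672  0.04106452] [[-1.     0.011 -0.001]
 [ 0.011  1.     0.   ]
 [ 0.001  0.    -1.   ]]
```

Call:
arm_command(targets=[{"claw": 0.6,"dx": -5,"dy": -27,"dz": 0,"wx": 0,"wy": 0,"wz": 0},{"claw": 0.6,"dx": -5,"dy": -27,"dz": 0,"wx": 0,"wy": 0,"wz": 0},{"claw": 0.6,"dx": -5,"dy": -28,"dz": 0,"wx": 0,"wy": 0,"wz": 0},{"claw": 0.6,"dx": 0,"dy": 0,"dz": 0,"wx": 0,"wy": 0,"wz": 0.12},{"claw": 0.6,"dx": 0,"dy": 0,"dz": 0,"wx": 0,"wy": 0,"wz": 0.12},{"claw": 0.6,"dx": 0,"dy": 0,"dz": 0,"wx": 0,"wy": 0,"wz": 0.12},{"claw": 0.6,"dx": 0,"dy": 0,"dz": 0,"wx": 0,"wy": 0,"wz": 0.12},{"claw": 0.6,"dx": 0,"dy": 0,"dz": 0,"wx": 0,"wy": 0,"wz": 0.12},{"claw": 0.6,"dx": 0,"dy": 0,"dz": 0,"wx": 0,"wy": 0,"wz": 0.12},{"claw": 0.6,"dx": 0,"dy": 0,"dz": 0,"wx": 0,"wy": 0,"wz": 0.12},{"claw": 0.6,"dx": 0,"dy": 0,"dz": 0,"wx": 0,"wy": 0,"wz": 0.12}])

```text
time: 13.85
tool_pos: [0.5571, -0.0448, 0.1896]
orientation: [[-0.56, 0.829, -0.004], [0.829, 0.56, 0.001], [0.003, -0.002, -1.0]]
force: [-0.1, 0.5, -0.4]
opening: 0.0552
grasp_force: 0.0
```

Call:
arm_command(targets=[{"claw": 0.6,"dx": 0,"dy": 0,"dz": 0,"wx": 0,"wy": 0,"wz": 0.12},{"claw": 0.6,"dx": 0,"dy": 0,"dz": 0,"wx": 0,"wy": 0,"wz": 0.12},{"claw": 0.6,"dx": 0,"dy": 0,"dz": 0,"wx": 0,"wy": 0,"wz": 0.12},{"claw": 0.6,"dx": 0,"dy": 0,"dz": 0,"wx": 0,"wy": 0,"wz": 0.1},{"claw": 0.6,"dx": 0,"dy": 0,"dz": 0,"wx": 0,"wy": 0,"wz": 0},{"claw": 0.6,"dx": 0,"dy": 0,"dz": 0,"wx": 0,"wy": 0,"wz": 0},{"claw": 0.6,"dx": 0,"dy": 0,"dz": 0,"wx": 0,"wy": 0,"wz": 0}])

```text
time: 14.43
tool_pos: [0.5578, -0.045, 0.1906]
orientation: [[-0.142, 0.99, -0.002], [0.99, 0.142, 0.001], [0.001, -0.002, -1.0]]
force: [0.6, -0.8, 0.6]
opening: 0.0555
grasp_force: 0.0
```

```bash
python3 - <<'E'
from h import *
S=r.snapshot('side');G=r.snapshot('scene')
s=r.sense();o=s['orientation'];print(s['time'],s['tool_pos'],s['opening'],'yaw',np.degrees(np.arctan2(o[1,1],o[0,1])),s['q'])
a=blobs(S,*ORG,15)[0];b=blobs(G,*ORG,15)[0];print(a,b)
if a and b:print(tri([ray('side',a[0][0]),ray('scene',b[0][0])]))
A=np.array([.5583,-.0447,.072]);print(o.T@(A-s['tool_pos']))
E
```

```text
14.5333 [ 0.5580539  -0.04507781  0.19112968] 0.05545838533484554 yaw 8.109788044733975 [-1.69851916e+01  7.94276202e+00  9.54657355e+01  1.77415191e-03
  7.66418544e+01 -2.50953813e+01]
[(array([315.8, 231.3]), array([310, 222,  13,  19, 186], dtype=int32))] [(array([323. , 237.1]), array([319, 230,  10,  14,  98], dtype=int32))]
(array([0.54771803, 0.03807131, 0.11713547]), np.float64(0.00027395890287829896))
[0.00029166 0.00039023 0.11912954]
```

Call:
arm_command(targets=[{"claw": 0.6,"dx": 0,"dy": 0,"dz": 25,"wx": 0,"wy": 0,"wz": 0},{"claw": 0.6,"dx": 0,"dy": 0,"dz": 25,"wx": 0,"wy": 0,"wz": 0},{"claw": 0.6,"dx": 0,"dy": 0,"dz": 25,"wx": 0,"wy": 0,"wz": 0},{"claw": 0.6,"dx": 0,"dy": 0,"dz": 25,"wx": 0,"wy": 0,"wz": 0},{"claw": 0.6,"dx": 0,"dy": 0,"dz": 18,"wx": 0,"wy": 0,"wz": 0},{"claw": 0,"dx": 0,"dy": 0,"dz": 0,"wx": 0,"wy": 0,"wz": 0},{"claw": 0,"dx": 0,"dy": 0,"dz": 0,"wx": 0,"wy": 0,"wz": 0},{"claw": 0,"dx": 0,"dy": 0,"dz": 0,"wx": 0,"wy": 0,"wz": 0},{"claw": 0,"dx": 0,"dy": 0,"dz": 0,"wx": 0,"wy": 0,"wz": 0},{"claw": 0,"dx": 0,"dy": 0,"dz": 0,"wx": 0,"wy": 0,"wz": 0},{"claw": 0,"dx": 0,"dy": 0,"dz": 0,"wx": 0,"wy": 0,"wz": 0},{"claw": 0,"dx": 0,"dy": 0,"dz": 0,"wx": 0,"wy": 0,"wz": 0}], force=30)

```text
time: 15.53
tool_pos: [0.5589, -0.0454, 0.0747]
orientation: [[-0.14, 0.99, 0.001], [0.99, 0.14, -0.001], [-0.001, 0.001, -1.0]]
force: [-0.3, -0.8, 5.2]
opening: 0.0149
grasp_force: 30.0
```

```bash
python3 - <<'E'
from h import *
s=r.sense();o=s['orientation'];p=s['tool_pos'];print(s['time'],p,s['opening'],s['grasp_force'],s['force'],s['torque'],'yaw',np.degrees(np.arctan2(o[1,1],o[0,1])))
d=o.T@(np.array([.547,.0388,p[2]])-p);print('centre in tool',d)
# arc step of w rad clockwise (wz=+w) about centre: shift in tool axes before the turn
w=.1;R=np.array([[np.cos(w),-np.sin(w)],[np.sin(w),np.cos(w)]]);print('shift',(np.eye(2)-R)@d[:2]*1000)
E
```

```text
15.5333 [ 0.55892502 -0.04543443  0.0747432 ] 0.014870970836526567 30.002468079328537 [-0.30861572 -0.78344713  5.18087733] [-0.01334454  0.1856189   0.02019071] yaw 8.032021091501944
centre in tool [ 8.50743093e-02 -3.82513185e-05 -7.42977627e-05]
shift [ 0.42119843 -8.49345007]
```

Call:
arm_command(targets=[{"claw": 0,"dx": 0.4,"dy": -8.5,"dz": 0,"wx": 0,"wy": 0,"wz": 0.1},{"claw": 0,"dx": 0.4,"dy": -8.5,"dz": 0,"wx": 0,"wy": 0,"wz": 0.1},{"claw": 0,"dx": 0.4,"dy": -8.5,"dz": 0,"wx": 0,"wy": 0,"wz": 0.1},{"claw": 0,"dx": 0.4,"dy": -8.5,"dz": 0,"wx": 0,"wy": 0,"wz": 0.1},{"claw": 0,"dx": 0.4,"dy": -8.5,"dz": 0,"wx": 0,"wy": 0,"wz": 0.1},{"claw": 0,"dx": 0.4,"dy": -8.5,"dz": 0,"wx": 0,"wy": 0,"wz": 0.1},{"claw": 0,"dx": 0,"dy": 0,"dz": 0,"wx": 0,"wy": 0,"wz": 0}])

```text
time: 16.12
tool_pos: [0.5088, -0.0369, 0.0747]
orientation: [[0.446, 0.895, 0.002], [0.895, -0.446, -0.0], [0.001, 0.002, -1.0]]
force: [-1.3, 2.1, 6.5]
opening: 0.0156
grasp_force: 30.0
```

```bash
cat > st.py <<'E'
from h import *
S=r.snapshot('side');G=r.snapshot('scene')
s=r.sense();o=s['orientation'];p=s['tool_pos'];print(s['time'],p,s['opening'],s['grasp_force'],s['force'],'yaw',np.degrees(np.arctan2(o[1,1],o[0,1])))
print('centre in tool mm',1000*(o.T@(np.array([.547,.0388,p[2]])-p)))
a=blobs(S,*ORG,15)[0];b=blobs(G,*ORG,15)[0]
if a and b:print('bit',a[0][1],b[0][1],tri([ray('side',a[0][0]),ray('scene',b[0][0])]))
R=[x[0] for x in blobs(G,*RED)[0]];R2=[x[0] for x in blobs(S,*RED)[0]];print(R,R2)
v=p-[.547,.0388,0];print('tcp angle turned (rad)',np.radians(-82.3)-np.arctan2(v[1],v[0]),'r',np.hypot(*v[:2]))
E
python3 st.py
```

```text
16.2167 [ 0.50895979 -0.0370042   0.07469893] 0.015293088632005875 30.001714336685836 [-2.36824422  2.40435891  7.12615188] yaw -26.185890530061357
centre in tool mm [8.48107439e+01 6.84787894e-01 5.68953502e-02]
bit [310 222  13  19 187] [319 230  10  14  90] (array([0.54746293, 0.03866081, 0.11708382]), np.float64(0.0008226067106596551))
[array([377.4, 187.2]), array([183.4, 198. ]), array([321. , 217.8]), array([397.8, 220.4]), array([430.5, 257.6]), array([324.3, 279.5])] [array([318.3, 149.1]), array([473.2, 223.5]), array([354.1, 235.4]), array([271.8, 264.8]), array([460.7, 267. ]), array([422.8, 305. ]), array([389.4, 364.2])]
tcp angle turned (rad) 0.5994944887184395 r 0.08481352752927564
```

Call:
arm_command(targets=[{"claw": 0,"dx": 0.4,"dy": -8.5,"dz": 0,"wx": 0,"wy": 0,"wz": 0.1},{"claw": 0,"dx": 0.4,"dy": -8.5,"dz": 0,"wx": 0,"wy": 0,"wz": 0.1},{"claw": 0,"dx": 0.4,"dy": -8.5,"dz": 0,"wx": 0,"wy": 0,"wz": 0.1},{"claw": 0,"dx": 0.4,"dy": -8.5,"dz": 0,"wx": 0,"wy": 0,"wz": 0.1},{"claw": 0,"dx": 0.2,"dy": -4.2,"dz": 0,"wx": 0,"wy": 0,"wz": 0.05},{"claw": 0,"dx": 0.2,"dy": -4.2,"dz": 0,"wx": 0,"wy": 0,"wz": 0.05},{"claw": 0,"dx": 0.2,"dy": -4.2,"dz": 0,"wx": 0,"wy": 0,"wz": 0.05},{"claw": 0,"dx": 0.2,"dy": -4.2,"dz": 0,"wx": 0,"wy": 0,"wz": 0.05},{"claw": 0,"dx": 0,"dy": 0,"dz": 0,"wx": 0,"wy": 0,"wz": 0}])

```text
time: 16.97
tool_pos: [0.4765, -0.007, 0.0749]
orientation: [[0.871, 0.491, 0.009], [0.491, -0.871, -0.009], [0.003, 0.013, -1.0]]
force: [9.7, -15.7, -8.3]
opening: 0.0151
grasp_force: 30.0
```

```bash
python3 st.py
```

```text
17.0667 [ 0.4764599  -0.00700774  0.07484867] 0.015475124094139637 30.015712422318757 [  9.63599628 -15.33397998  -7.35448275] yaw -60.49839992926511
centre in tool mm [83.95166593 -5.13071892  0.21937664]
bit [310 222  13  19 180] [319 230  11  14  94] (array([0.54672272, 0.03982236, 0.11736243]), np.float64(0.0002563795382264378))
[array([429. ,  18.8]), array([183.5, 198. ]), array([339.3, 223.2]), array([397.8, 220. ]), array([430.5, 257.4]), array([304. , 275.4])] [array([329.3, 154.7]), array([473.2, 223.5]), array([267.7, 246.8]), array([362.6, 260.2]), array([460.7, 267. ]), array([422.9, 304.8]), array([389.4, 364.2])]
tcp angle turned (rad) 1.1292433924449807 r 0.08410858823359241
```

Call:
arm_command(targets=[{"claw": 0,"dx": 0.2,"dy": -4.2,"dz": 0,"wx": 0,"wy": 0,"wz": 0.05},{"claw": 0,"dx": 0.2,"dy": -4.2,"dz": 0,"wx": 0,"wy": 0,"wz": 0.05},{"claw": 0,"dx": 0.2,"dy": -4.2,"dz": 0,"wx": 0,"wy": 0,"wz": 0.05},{"claw": 0,"dx": 0,"dy": 0,"dz": 0,"wx": 0,"wy": 0,"wz": 0},{"claw": 0,"dx": 0,"dy": 0,"dz": 0,"wx": 0,"wy": 0,"wz": 0},{"claw": 0,"dx": 0,"dy": 0,"dz": 0,"wx": 0,"wy": 0,"wz": 0}], force=45)

```text
time: 17.57
tool_pos: [0.4719, 0.0017, 0.0749]
orientation: [[0.934, 0.358, 0.009], [0.358, -0.934, -0.014], [0.004, 0.017, -1.0]]
force: [10.5, -27.2, -10.1]
opening: 0.0148
grasp_force: 45.0
```

```bash
cat >> st.py <<'E'
B=[min(R,key=lambda q:abs(q-[304,276]).sum()),min(R2,key=lambda q:abs(q-[268,247]).sum())]
hb,e=tri([ray('scene',B[0]),ray('side',B[1])]);v=hb-[.547,.0388,0];print('handleB',B,hb,e,'sleeve',np.radians(97.6)-np.arctan2(v[1],v[0]),np.hypot(*v[:2]))
E
python3 st.py
```

```text
17.6667 [0.47184129 0.00164592 0.07485739] 0.014748429696686407 45.02899920218624 [ 10.28923374 -26.7110918  -11.91875847] yaw -69.04862698678839
centre in tool mm [83.47483644 -7.82163668  0.17636443]
bit [310 222  13  19 179] [319 229  11  15  97] (array([0.54678892, 0.0393044 , 0.11721217]), np.float64(0.00018649523567108305))
[array([429. ,  18.8]), array([377.4, 187. ]), array([183.6, 198. ]), array([397.9, 220. ]), array([342.6, 225.2]), array([430.5, 257.3]), array([300.1, 273.5])] [array([329.3, 154.8]), array([473.2, 223.5]), array([268.6, 242.9]), array([460.7, 267. ]), array([362.3, 264.2]), array([422.8, 304.8]), array([389.4, 364.1])]
tcp angle turned (rad) 1.246076061740164 r 0.08384066688047555
handleB [array([300.1, 273.5]), array([268.6, 242.9])] [0.62412076 0.07614965 0.07769797] 0.0002122964385527615 sleeve 1.2524317629858774 0.08568901488960246
```

Sleeve is at about 1.25 rad by the free handle, so the jaws are firm. I release while easing back.

Call:
arm_command(targets=[{"claw": 0.6,"dx": 0,"dy": 3,"dz": 0,"wx": 0,"wy": 0,"wz": 0},{"claw": 0.6,"dx": 0,"dy": 3,"dz": 0,"wx": 0,"wy": 0,"wz": 0},{"claw": 0.6,"dx": 0,"dy": 3,"dz": 0,"wx": 0,"wy": 0,"wz": 0},{"claw": 0.6,"dx": 0,"dy": 3,"dz": 0,"wx": 0,"wy": 0,"wz": 0},{"claw": 0.6,"dx": 0,"dy": 0,"dz": 0,"wx": 0,"wy": 0,"wz": 0},{"claw": 0.6,"dx": 0,"dy": 0,"dz": 0,"wx": 0,"wy": 0,"wz": 0}])

```text
time: 18.17
tool_pos: [0.4736, -0.0035, 0.0747]
orientation: [[0.935, 0.355, 0.004], [0.355, -0.935, -0.002], [0.003, 0.003, -1.0]]
force: [1.8, -0.6, 0.9]
opening: 0.0529
grasp_force: 1.0
```

```bash
python3 st.py
```

```text
18.2667 [ 0.47268372 -0.00295511  0.07414389] 0.05514838748968748 1.8329563553561457 [ 3.23807924 -2.91255696  1.9403024 ] yaw -69.2264237962247
centre in tool mm [ 84.29441006 -12.68237682   0.0883948 ]
bit [310 222  13  19 179] [319 229  10  15  89] (array([0.54731733, 0.0391968 , 0.11663953]), np.float64(0.00020359809358327284))
[array([429. ,  18.8]), array([377.4, 186.6]), array([183.5, 198. ]), array([333.9, 221. ]), array([397.8, 220. ]), array([430.5, 257.4]), array([310.4, 277.7])] [array([329.2, 154.7]), array([473.2, 223.5]), array([267.6, 252.6]), array([460.7, 267. ]), array([422.8, 304.8]), array([389.4, 364.1])]
tcp angle turned (rad) 1.193285961729722 r 0.08524317018129832
handleB [array([310.4, 277.7]), array([267.6, 252.6])] [0.61008608 0.09640926 0.07777756] 0.00023649257013964845 sleeve 0.9633893607845875 0.08543231633958827
```

The sleeve sprang or was dragged back to 0.96. Most likely the leading finger pulled the post back while I was easing off. I'll push again with the trailing finger only, with the gripper open, so that backing away cannot drag it.

Call:
arm_command(targets=[{"claw": 0.6,"dx": -0.5,"dy": -4.2,"dz": 0,"wx": 0,"wy": 0,"wz": 0.05},{"claw": 0.6,"dx": -0.5,"dy": -4.2,"dz": 0,"wx": 0,"wy": 0,"wz": 0.05},{"claw": 0.6,"dx": -0.5,"dy": -4.2,"dz": 0,"wx": 0,"wy": 0,"wz": 0.05},{"claw": 0.6,"dx": -0.5,"dy": -4.2,"dz": 0,"wx": 0,"wy": 0,"wz": 0.05},{"claw": 0.6,"dx": 0,"dy": 0,"dz": 0,"wx": 0,"wy": 0,"wz": 0},{"claw": 0.6,"dx": 0,"dy": 0,"dz": 0,"wx": 0,"wy": 0,"wz": 0}], force=60)

```text
time: 18.77
tool_pos: [0.468, 0.0099, 0.0742]
orientation: [[0.987, 0.162, 0.007], [0.163, -0.987, -0.007], [0.006, 0.008, -1.0]]
force: [10.0, -14.5, -9.0]
opening: 0.0555
grasp_force: 7.9
```

```bash
python3 st.py
```

```text
18.8667 [0.46800301 0.00987399 0.07422668] 0.05505835783196587 7.776676251087338 [ 10.01622174 -14.78571064  -7.56698162] yaw -80.65559388373684
centre in tool mm [ 82.64474889 -15.71504032   0.34909034]
bit [310 222  13  19 180] [319 230  11  14  90] (array([0.54700345, 0.03945113, 0.11687904]), np.float64(0.00030532689103996666))
[array([429. ,  18.8]), array([377.4, 187.2]), array([183.5, 198. ]), array([339.4, 222.3]), array([397.9, 220. ]), array([430.6, 257.3]), array([304.8, 275.7])] [array([329.3, 154.7]), array([473.1, 223.5]), array([267.7, 247.5]), array([460.7, 267. ]), array([422.8, 304.8]), array([389.4, 364.1])]
tcp angle turned (rad) 1.3541833723829746 r 0.08412632688256327
handleB [array([304.8, 275.7]), array([267.7, 247.5])] [0.61806819 0.08616104 0.07768555] 0.0001394631892725702 sleeve 1.115611749992075 0.08540348637611427
```

Call:
arm_command(targets=[{"claw": 0.6,"dx": -0.6,"dy": -4.2,"dz": 0,"wx": 0,"wy": 0,"wz": 0.05},{"claw": 0.6,"dx": -0.6,"dy": -4.2,"dz": 0,"wx": 0,"wy": 0,"wz": 0.05},{"claw": 0.6,"dx": -0.6,"dy": -4.2,"dz": 0,"wx": 0,"wy": 0,"wz": 0.05},{"claw": 0.6,"dx": -0.6,"dy": -4.2,"dz": 0,"wx": 0,"wy": 0,"wz": 0.05},{"claw": 0.6,"dx": 0,"dy": 0,"dz": 0,"wx": 0,"wy": 0,"wz": 0},{"claw": 0.6,"dx": 0,"dy": 0,"dz": 0,"wx": 0,"wy": 0,"wz": 0},{"claw": 0.6,"dx": 0,"dy": 0,"dz": 0,"wx": 0,"wy": 0,"wz": 0}])

```text
time: 19.45
tool_pos: [0.4654, 0.0229, 0.0743]
orientation: [[0.999, -0.036, 0.01], [-0.036, -0.999, -0.014], [0.01, 0.013, -1.0]]
force: [14.3, -28.2, -15.3]
opening: 0.0554
grasp_force: 13.9
```

```bash
python3 st.py
```

```text
19.55 [0.46542542 0.0228484  0.07431082] 0.054919990363064705 13.870780358556658 [ 13.74857998 -28.65920823 -13.28327836] yaw -92.05868122371088
centre in tool mm [ 80.94733307 -18.87001857   0.56347333]
bit [310 223   6  18  67] [319 230  10  14  89] (array([0.55046106, 0.04509037, 0.12181194]), np.float64(0.0012505910944311132))
[array([429. ,  18.8]), array([183.5, 198. ]), array([397.9, 220.2]), array([344.3, 225. ]), array([430.6, 257.1]), array([299.5, 273.5])] [array([328.4, 154.4]), array([473.2, 223.5]), array([269. , 242.1]), array([363.1, 258.2]), array([460.7, 267. ]), array([422.8, 304.8]), array([389.3, 364.2])]
tcp angle turned (rad) 1.5120772802307627 r 0.08311958755073463
handleB [array([299.5, 273.5]), array([269. , 242.1])] [0.62492852 0.07454454 0.07727773] 0.0008079361862232374 sleeve 1.2733895860226738 0.08573521243168111
```

Call:
arm_command(targets=[{"claw": 0.6,"dx": 0,"dy": 2.5,"dz": 0,"wx": 0,"wy": 0,"wz": 0},{"claw": 0.6,"dx": 0,"dy": 2.5,"dz": 0,"wx": 0,"wy": 0,"wz": 0},{"claw": 0.6,"dx": 0,"dy": 2.5,"dz": 0,"wx": 0,"wy": 0,"wz": 0},{"claw": 0.6,"dx": 0,"dy": 2.5,"dz": 0,"wx": 0,"wy": 0,"wz": 0},{"claw": 0.6,"dx": 0,"dy": 2.5,"dz": 0,"wx": 0,"wy": 0,"wz": 0},{"claw": 0.6,"dx": 0,"dy": 2.5,"dz": 0,"wx": 0,"wy": 0,"wz": 0},{"claw": 0.6,"dx": 0,"dy": 2.5,"dz": 0,"wx": 0,"wy": 0,"wz": 0},{"claw": 0.6,"dx": 0,"dy": 2.5,"dz": 0,"wx": 0,"wy": 0,"wz": 0},{"claw": 0.6,"dx": 0,"dy": 2.5,"dz": 0,"wx": 0,"wy": 0,"wz": 0},{"claw": 0.6,"dx": 0,"dy": 2.5,"dz": 0,"wx": 0,"wy": 0,"wz": 0},{"claw": 0.6,"dx": 0,"dy": 2.5,"dz": 0,"wx": 0,"wy": 0,"wz": 0},{"claw": 0.6,"dx": 0,"dy": 0,"dz": 0,"wx": 0,"wy": 0,"wz": 0}])

```text
time: 20.55
tool_pos: [0.4599, 0.0021, 0.0734]
orientation: [[0.999, -0.039, -0.001], [-0.039, -0.999, 0.0], [-0.001, -0.0, -1.0]]
force: [-0.0, 0.8, -0.5]
opening: 0.0552
grasp_force: 0.0
```

```bash
python3 st.py
```

```text
20.65 [0.46002428 0.00230889 0.07352922] 0.05524858988084306 0.0 [-0.02087594 -0.52223992 -0.60837498] yaw -92.246185830927
centre in tool mm [ 8.54786879e+01 -3.98719368e+01 -1.69502514e-02]
bit [310 222  13  19 178] [319 230   9  14  83] (array([0.54749892, 0.0389596 , 0.11571313]), np.float64(0.000568189881443766))
[array([429. ,  18.8]), array([377.4, 187.2]), array([183.5, 198. ]), array([333. , 220.9]), array([397.8, 220. ]), array([430.5, 257.4]), array([311.5, 278. ])] [array([329.3, 154.7]), array([473.2, 223.5]), array([267.7, 253.9]), array([460.7, 267. ]), array([422.9, 304.8]), array([389.4, 364.2])]
tcp angle turned (rad) 1.3079369194219597 r 0.09432061133563904
handleB [array([311.5, 278. ]), array([267.7, 253.9])] [0.60829568 0.09820361 0.07734351] 1.9221149927546665e-06 sleeve 0.9337178255492642 0.0853577703787505
```

```bash
python3 - <<'E'
from h import *
K=r.camera_model('wrist')['K']
m0=dict(K=K,xyz=np.array([0.57362316,0.07266223,0.38325503]),attitude=np.array([[9.99997126e-01,1.05715744e-03,-2.15171695e-03],[4.66685406e-04,-9.66195240e-01,-2.57811055e-01],[-2.35152555e-03,2.57809310e-01,-9.66192957e-01]]))
f=lambda p,z:plane('wrist',(120+p[0]/2,30+p[1]/2),z,m0)
# top-face corners read off crop w1: inner end mid / outer end mid per jaw
for i,o in(((368,292),(429,272)),((313,278),(267,241)),((334,333),(322,392))):
    a,b=f(i,.085),f(o,.085);c=np.array([.547,.0388]);print('inner r',np.linalg.norm(a[:2]-c),'outer r',np.linalg.norm(b[:2]-c),'len',np.linalg.norm(a-b))
E
python3 st.py | tail -2
```

```text
inner r 0.012845250240614033 outer r 0.03859947217217231 len 0.02576030766997005
inner r 0.014484362195793592 outer r 0.038515633490637906 len 0.024080347752459697
inner r 0.01233834803529873 outer r 0.03758743639891692 len 0.025264328664648786
tcp angle turned (rad) 1.3079897380594576 r 0.09423133706151847
handleB [array([311.5, 277.9]), array([267.7, 254. ])] [0.60820826 0.09816846 0.0773287 ] 0.00017315287575643442 sleeve 0.9333004010792576 0.08527054070584852
```

The jaws started about 1.1 mm in from fully open (inner radius about 12.9 mm, not 14), so the sleeve began near 0.17 rad. It now rests at about 1.1 rad true, which matches "firm, sprung back". I rise clear.

Call:
arm_command(targets=[{"claw": 0.6,"dx": 0,"dy": 0,"dz": -10,"wx": 0,"wy": 0,"wz": 0},{"claw": 0.6,"dx": 0,"dy": 0,"dz": -25,"wx": 0,"wy": 0,"wz": 0},{"claw": 0.6,"dx": 0,"dy": 0,"dz": -30,"wx": 0,"wy": 0,"wz": 0},{"claw": 0.6,"dx": 0,"dy": 0,"dz": -30,"wx": 0,"wy": 0,"wz": 0},{"claw": 0.6,"dx": 0,"dy": 0,"dz": -25,"wx": 0,"wy": 0,"wz": 0},{"claw": 0.6,"dx": 0,"dy": 0,"dz": 0,"wx": 0,"wy": 0,"wz": 0},{"claw": 0.6,"dx": 0,"dy": 0,"dz": 0,"wx": 0,"wy": 0,"wz": 0},{"claw": 0.6,"dx": 0,"dy": 0,"dz": 0,"wx": 0,"wy": 0,"wz": 0}])

```text
time: 21.42
tool_pos: [0.4597, 0.0024, 0.1932]
orientation: [[0.999, -0.039, -0.001], [-0.039, -0.999, 0.0], [-0.001, -0.0, -1.0]]
force: [0.1, 1.2, -0.8]
opening: 0.0553
grasp_force: 0.0
```

```bash
python3 st.py
```

```text
21.5167 [0.45906721 0.00255133 0.19208611] 0.05504452146638654 0.0 [-0.39665839  0.33328299 -0.43990824] yaw -92.24327348081765
centre in tool mm [ 86.44622962 -39.66279083  -0.23109125]
bit [310 222  13  19 179] [319 230   9  14  83] (array([0.54761336, 0.03912608, 0.11598198]), np.float64(0.0005950020534763178))
[array([183.5, 198. ]), array([333. , 220.8]), array([397.8, 220. ]), array([430.6, 257.3]), array([311.5, 277.9])] [array([320.4, 150.9]), array([473.2, 223.5]), array([361.8, 242.2]), array([267.7, 254. ]), array([460.7, 267. ]), array([422.9, 304.8]), array([389.4, 364.1])]
tcp angle turned (rad) 1.3141805162539533 r 0.09511120331233507
handleB [array([311.5, 277.9]), array([267.7, 254. ])] [0.60820826 0.09816846 0.0773287 ] 0.00017315287575643442 sleeve 0.9333004010792576 0.08527054070584852
```

```bash
python3 -c "
from plant import r
print(r.close_job())"
```

```text
the job is handed in; nothing more can be done
None
```

I handed the job in at about 21.5 s and no verdict came back: the knob is at its off stop, and the orange bit stands upright on the chuck floor with the sleeve holding at an estimated 1.1 rad (jaw forces inferred from that, not measured).

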